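# Load culture dishes into the magazine

## Robot

A 7-joint arm with a two-finger parallel gripper is mounted at the origin on the work surface. World frame = base frame: x ahead of the robot, y to its left, z up, the work surface at z = 0. Lengths are in m, angles in degrees, forces in N, time in s.
With the tool pointing down it reaches from about 0.425 to 0.875 m from the base axis. Payload 4.7 kg.
Tool frame: the origin (TCP) lies at the very end of the fingers, on their centre line; the grasp point (between the pads) lies 19 mm behind it; z points along the fingers, x is the direction in which the jaws open and shut, and the axes are right-handed (so a half turn about z gives the same grasp; the last joint's range is limited). The gripper opens to 87 mm and grips with 3 to 60 N. Pads are 19 mm wide; open, the fingers measure 117 mm over their backs; the gripper's body (75 mm by 190 mm) begins 51 mm behind the grasp point.
Start: joints at [69.448, 18.392, -4.016, 83.108, 1.295, 78.541, -3.26], TCP at [0.237, -0.605, 0.223] pointing down, gripper open.
Joint ranges: [-163.93, 163.93], [-17.29, 119.83], [-79.2, 71.16], [3.27, 140.29], [-89.18, 269.18], [5.43, 117.66], [-154.24, 154.24]. Speed limits (degrees/s): [147.25, 147.25, 180, 180, 180, 180, 180].

## Interface

Orientations are given as [roll, pitch, yaw] about the fixed x, y, z axes, in that order (R = Rz(yaw) Ry(pitch) Rx(roll)).
In Python, from cell import sensors, vision, env gives the robot as it stands.
- The arm moves only by the shell command python3 -m inch 'ROWS' [OPENING] [FORCE]. ROWS is a JSON object of lists of equal length, an entry for each row: "dp": the shift along the tool's x, y, z in m, a list of three; "turn": the turn about the tool's z in degrees. A call has 1 to 8 rows; each row shifts and turns the commanded pose from where the row before left it, along the tool's axes as they then stand; what a row does not reach is not made up. A row lasts 1/8 s, in which the tool goes at most 62.5 mm and 10.7 degrees, less where a joint would pass 70% of its speed; a pose out of reach is approached as far as the arm can. A call is refused whole if a number of a shift passes 0.0625 or a number of a turn 10.7, either way. A call with a gripper value outside its range is refused whole. OPENING is the closure, from -1 (fully open) to 1 (shut), set as the call begins (- or left out, the last holds). The fingers move at their own pace and stop on an object; FORCE is the grip in N (left out, the last holds). Time passes only in rows, so rows that do not move let the fingers close. It gives the time, the measured TCP pose, the force and the opening at its end, in the units of the state.
- sensors.get_obs(): the state, without advancing time (a new reading comes with each control period).
- vision.read_camera(name): name is "scene" or "top" or "wrist"; returns the picture (480x640x3 uint8, blue, green, red); there is no depth.
- vision.get_calibration(name): a dict with "K" (3x3 intrinsics, pixels), "pose" (4x4, takes a point from camera to world coordinates). Camera axes: x right, y down, z forward; pixel columns grow to the right and rows downward; lengths in m; the calibration is good to about 2 mm. The wrist camera is an equidistant fisheye: a pixel r from the principal point sees the ray r / f radians off the axis. A picture is of the moment at which its call begins: read the wrist's pose just before it. get_calibration takes no time and is no camera call; for the wrist camera it gives the pose at the moment of the call.
- env.sign_off(): hands the job in, once; it reports no verdict.
The state is a dict: "time_s": time; "qpos": joint angles; "joint_velocities": joint speeds; "effort": joint torques, N m; "tool_pos": TCP position; "tool_rot": TCP orientation; "force": force on the tool from outside, world axes, zero at the start; "wrist_torque": the same for the moment, N m; "grip_width": finger opening in m.
Only numpy, scipy, OpenCV 4.12 (cv2) and the standard library are available. Lean on these libraries where they do the work, as an engineer would, in place of code of your own. Each camera call takes 0.05 s, during which the arm holds its last target.

## Task

Slide the blue dish magazine on the loading station until it sits home against both steel dowels and the red end stop. Then sweep the orange culture dish across the deck into the magazine's well, and after it the red one, so that the three dishes lie flat in one column (green below, then orange, then red) with the magazine still home. Leave the little jar and the little bottle on the station where they stand.

Things in the scene. Friction and masses are not known exactly. Their poses are not given: they have to be found in the camera images.
- station: Fixed dish loading station; x and y of its parts are given along its own axes. Origin on the bench. Aluminium base plate, 6 mm thick, from x -170 to +165 and y -300 to +260 mm; the magazine slides on its top. Grey control pod, 81 mm high, from y 200 to 260, behind the deck.
- deck (a point): Centre of the grey flat deck on which the orange and red dishes lie; axes as the station. Deck 290 (x) by 242 mm (y), top 61 mm above the bench. The magazine's place is beyond its -y edge, across a 13 mm gap in which the dowels stand. The two starting places of the dishes lie about 80 mm to either side (x) of the middle.
- dowel_a (a point): Top centre of the first of two upright steel dowels, 12 mm diameter, top 45 mm above the bench. The magazine's +y side rests against the dowels when home.
- dowel_b (a point): Top centre of the second dowel, 70 mm from the first along the station's x.
- stop (a point): Top edge centre of the working face (facing the station's -x) of the red end stop, a block 22 x 20 x 40 mm on the base plate. The magazine's +x side rests against it when home.
- seat (a point): Where the centre of the magazine's underside lies when it is home: on the base plate at x = +20, y = -120 mm in the station's frame; axes as the station.
- magazine: Loose blue square block 130 x 130 x 54 mm, about 0.8 kg, with a round well open at the top. Origin at the centre of its underside; z up, x and y normal to its sides. Starts 30 to 90 mm short of home (towards the station's -x and -y), turned up to 0.25 rad. Home, its top is 60 mm above the bench, 1 mm below the deck. Only friction holds it: a dish pressed on the well's far wall shifts it.
- well_mouth (a point): Centre of the well's mouth, level with the magazine's top, 54 mm above its underside. Well 94 mm diameter, 48 mm deep, wall 18 mm at its thinnest; 33 mm are free above the green dish, room for fingers to drag the magazine by the well's wall.
- dish_green_mid (a point): Centre of the closed green culture dish, a flat disc 90 mm diameter, 15 mm high, 45 g, which already lies on the floor of the well (33 mm of the well are free above it). z is its axis.
- dish_amber_mid (a point): Centre of the closed orange culture dish, a flat disc 90 mm diameter, 15 mm high, 45 g, lying loose on the deck, too wide to be grasped across. z is its axis. It may be in either of two places on the deck, the red one in the other.
- dish_red_mid (a point): Centre of the closed red culture dish, same size and mass as the orange one, lying loose on the deck. z is its axis.
- swab_jar: Bystander: small clear jar, 38 mm diameter, 60 mm high, on the base plate beyond the end stop. Origin at the centre of its underside.
- dropper: Bystander: small amber bottle, 28 mm diameter, 62 mm high, on the base plate on the robot's side of the deck. Origin at the centre of its underside.
There are look-alikes about, which are no part of the job. Of the things that look like the magazine, the larger one is meant.

How it is judged:
By the outcome, as a careful person would: the job done as asked, in the order asked, and still so for the second after the job is handed in, with the robot touching nothing.
It also fails if it takes over 64 s, if anything falls off the work surface, if the arm or the gripper's body presses on something with over 40 N, if the wrist force passes 120 N, or if a joint passes its speed limit or range.

## Working session

There is one attempt and no reset: what is moved stays moved. The work goes in short steps, Python scripts to look and compute and a shell command to move; the robot and the scene stay as the last step left them, time stands still between calls to the robot, and variables do not carry over. Pictures are saved under pics/ and viewed, and the job is handed in when it is done.

```bash
ls; mkdir -p pics
python3 - <<'E'
from cell import sensors, vision, env
import cv2
o=sensors.get_obs();print(o)
for n in ("scene","top","wrist"):
    c=vision.get_calibration(n);print(n,c)
    cv2.imwrite(f"pics/{n}0.png",vision.read_camera(n))
E
```

```text
pics
{'time_s': 0.0, 'qpos': array([69.44796754, 18.438365  , -4.0156838 , 83.17602378,  1.29362572,
       78.53963205, -3.26016871]), 'joint_velocities': array([-0.03107364,  0.03467213, -0.02926924,  0.04098126,  0.10336793,
       -0.00444883,  0.09386258]), 'effort': array([-2.42066799e-04, -4.91288888e+01, -4.04183641e-01, -3.12529814e+01,
       -6.39472157e-02,  4.35701001e-02,  1.78564374e-04]), 'tool_pos': array([ 0.2365057 , -0.60484856,  0.22145956]), 'tool_rot': array([ 1.79995626e+02,  1.08853261e-01, -6.86384958e+01]), 'force': array([ 0.1075441 , -0.58952118,  0.60072974]), 'wrist_torque': array([-0.01723851, -0.00445476,  0.00297843]), 'grip_width': 0.08696529536425503}
scene {'K': array([[561.12522977,   0.        , 319.68146411],
       [  0.        , 561.12522977, 235.36356296],
       [  0.        ,   0.        ,   1.        ]]), 'pose': array([[ 0.27987901,  0.74034133, -0.61119756,  1.05133016],
       [ 0.95999699, -0.22150906,  0.17128781, -0.17168468],
       [-0.00857436, -0.63468768, -0.77272118,  0.73639675],
       [ 0.        ,  0.        ,  0.        ,
[... 156 characters left out ...]
       ,   1.        ]]), 'pose': array([[-0.02231672, -0.98950848,  0.14274082,  0.38702196],
       [-0.99905416,  0.02740238,  0.0337624 , -0.04415362],
       [-0.03731962, -0.14185234, -0.98918409,  0.87686365],
       [ 0.        ,  0.        ,  0.        ,  1.        ]])}
wrist {'K': array([[371.64829954,   0.        , 319.83217631],
       [  0.        , 371.64829954, 239.76630136],
       [  0.        ,   0.        ,   1.        ]]), 'pose': array([[ 0.36336521, -0.89845838, -0.24645133,  0.30307531],
       [-0.9316457 , -0.35082293, -0.09465493, -0.57844747],
       [-0.00141727,  0.26399963, -0.96452174,  0.3844013 ],
       [ 0.        ,  0.        ,  0.        ,  1.        ]])}
```

View pics/scene0.png

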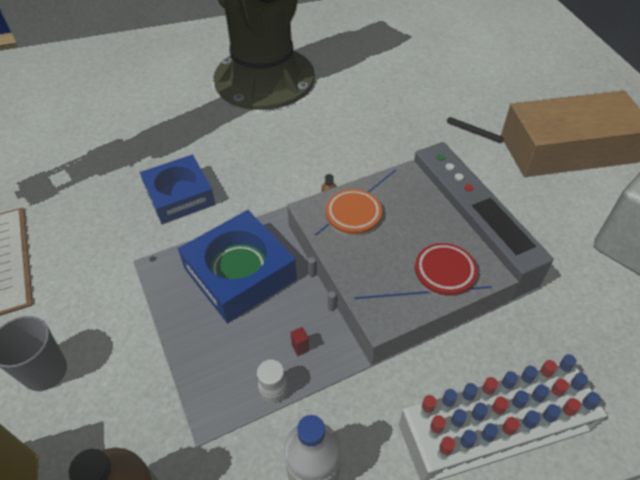

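View pics/top0.png

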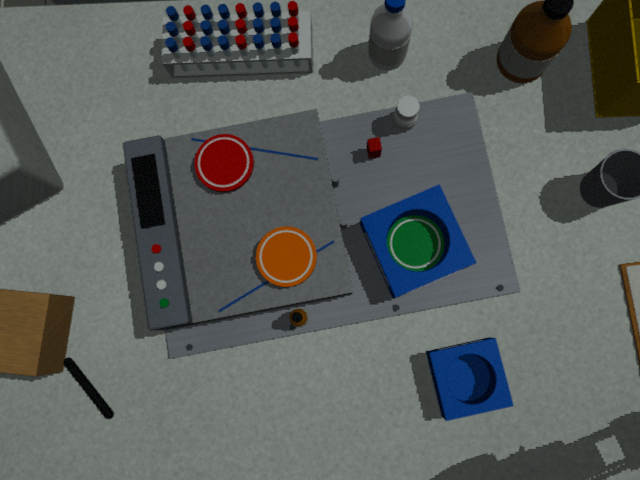

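View pics/wrist0.png

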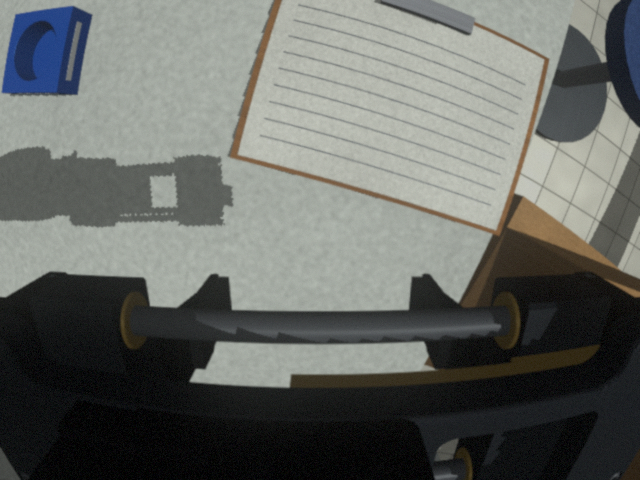

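The scene and top views show the magazine (top view about (415,240), green dish inside), the smaller look-alike at (470,378), orange dish at (286,256), red dish at (223,162), stop at (374,148), dowels near (335,183) and (340,228), jar (405,110) and dropper (298,317).

```bash
cat > h.py <<'E'
import numpy as np, cv2
from cell import sensors, vision
def ray(n,uv,cal=None):
    c=cal or vision.get_calibration(n);K,P=c["K"],c["pose"]
    d=np.array([(uv[0]-K[0,2])/K[0,0],(uv[1]-K[1,2])/K[1,1],1.])
    if n=="wrist":
        r=np.hypot(d[0],d[1]); 
        d=np.array([d[0]/r*np.sin(r),d[1]/r*np.sin(r),np.cos(r)]) if r>1e-9 else d
    return P[:3,3],P[:3,:3]@d
def onz(n,uv,z,cal=None):
    p,d=ray(n,uv,cal);return p+d*(z-p[2])/d[2]
def proj(n,X):
    c=vision.get_calibration(n);K,P=c["K"],c["pose"]
    q=P[:3,:3].T@(np.asarray(X)-P[:3,3]);q=K@q;return q[:2]/q[2]
E
python3 - <<'E'
from h import *
im=cv2.imread("pics/top0.png")
cv2.imwrite("pics/t_a.png",cv2.resize(im[80:320,300:540],(720,720),interpolation=cv2.INTER_CUBIC)[:600])
cv2.imwrite("pics/t_b.png",cv2.resize(im[80:380,110:370],None,fx=2,fy=2,interpolation=cv2.INTER_CUBIC))
hsv=cv2.cvtColor(im,cv2.COLOR_BGR2HSV)
def cm(lo,hi,name,z):
    m=cv2.inRange(hsv,lo,hi)
    cs,_=cv2.findContours(m,cv2.RETR_EXTERNAL,cv2.CHAIN_APPROX_NONE)
    for c in cs:
        if cv2.contourArea(c)>60:
            (x,y),(a,b),t=cv2.fitEllipse(c) if len(c)>5 else (0,0,0)
            pts=np.array([onz("top",p[0],z)[:2] for p in c]);(cx,cy),r=cv2.minEnclosingCircle(pts.astype(np.float32))
            print(name,cv2.contourArea(c),(round(x),round(y)),onz("top",(x,y),z).round(4),"circ",round(cx,4),round(cy,4),round(r,4))
cm((0,150,100),(5,255,255),"red",.076);cm((172,150,100),(180,255,255),"red2",.076)
cm((8,180,120),(16,255,255),"orange",.076)
cm((50,80,40),(80,255,255),"green",.027)
cm((108,120,60),(125,255,255),"blue",.060)
E
```

```text
red 2487.0 (223, 162) [0.6371 0.1339 0.076 ] circ 0.6375 0.1338 0.0445
orange 2722.5 (286, 256) [0.4911 0.0411 0.076 ] circ 0.4914 0.0411 0.0445
green 71.5 (164, 303) [0.4298 0.2373 0.027 ] circ 0.4294 0.237 0.0083
green 2342.0 (415, 243) [ 0.5127 -0.1544  0.027 ] circ 0.5128 -0.154 0.0443
blue 4607.0 (471, 379) [ 0.3086 -0.2207  0.06  ] circ 0.3089 -0.2205 0.0679
blue 7331.5 (418, 241) [ 0.5109 -0.1544  0.06  ] circ 0.5123 -0.1535 0.091
blue 87.0 (395, 3) [ 0.894  -0.1367  0.06  ] circ 0.8966 -0.1364 0.0146
```

Run:
```python
from h import *
im=cv2.imread("pics/scene0.png")
cv2.imwrite("pics/s_a.png",cv2.resize(im[130:450,130:400],None,fx=1.85,fy=1.85,interpolation=cv2.INTER_CUBIC))
```

```text
(no output)
```

View pics/t_a.png

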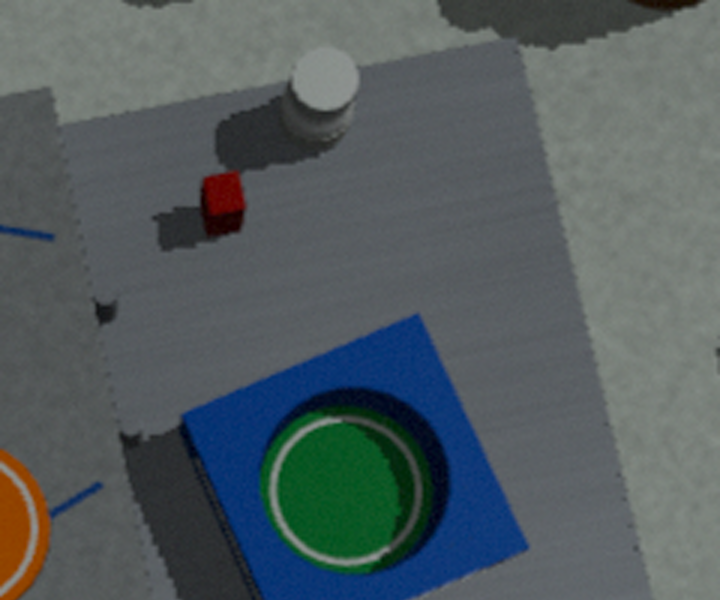

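View pics/t_b.png

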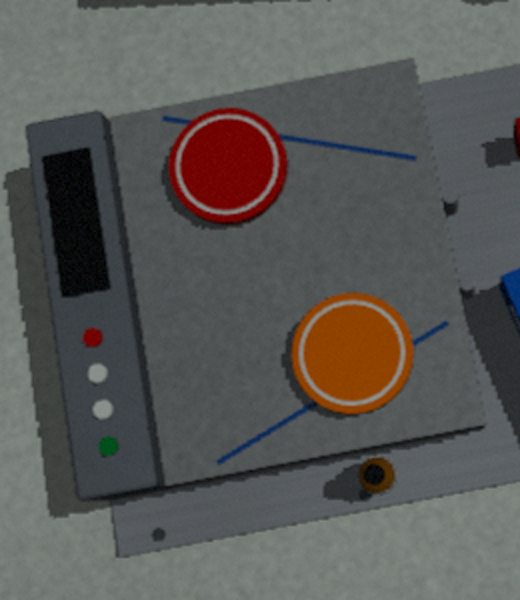

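View pics/s_a.png

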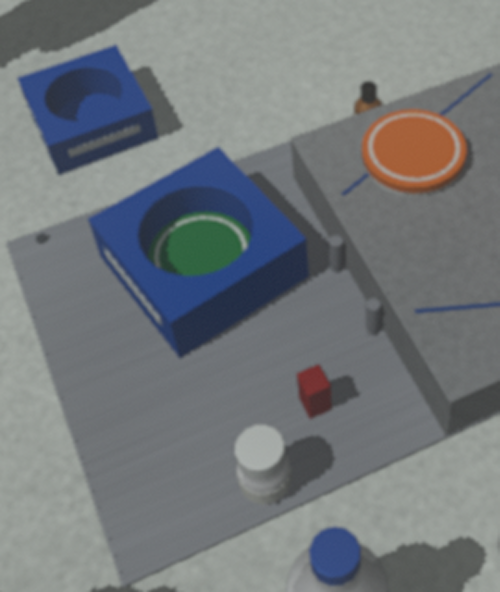

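```bash
cat > fit.py <<'E'
from h import *
A=lambda u,v:(u/3+300,v/3+80); B=lambda u,v:(u/2+110,v/2+80); S=lambda u,v:(u/1.85+130,v/1.85+130)
T=lambda uv,z:onz("top",uv,z)[:2]; C=lambda uv,z:onz("scene",uv,z)[:2]
# (station x,y,  world)
L=[("deckNE top",T(B(413,60),.061),None,-42),("deckNW top",T(B(485,427),.061),None,-42),
("podE",T(B(107,117),.061),None,200),("podW",T(B(162,487),.061),None,200),
("plateE",T(A(521,40),.006),165,-300),("plateW",T((519,292),.006),-170,-300),("plateW2",T(B(118,556),.006),-170,260),
("dowB",T(A(106,306),.045),None,-49),("dowA",T(A(130,438),.045),None,-49),
("stop",T(A(225,209),.046),85,None),
("sc deckE",C(S(447,402),.061),None,-42),("sc deckW",C(S(292,143),.061),None,-42),
("sc dowA",C(S(337,238),.045),None,-49),("sc dowB",C(S(374,301),.045),None,-49),
("sc plateE",C(S(122,586),.006),165,-300),("sc plateW",C(S(8,243),.006),-170,-300),
("sc stop",C(S(307,377),.046),85,None)]
from scipy.optimize import least_squares
def tost(p,w):
    c,s=np.cos(p[2]),np.sin(p[2]);d=np.asarray(w)-p[:2];return np.array([c*d[0]+s*d[1],-s*d[0]+c*d[1]])*1000
def tow(p,q):
    c,s=np.cos(p[2]),np.sin(p[2]);q=np.asarray(q)/1000;return p[:2]+np.array([c*q[0]-s*q[1],s*q[0]+c*q[1]])
def res(p):
    r=[]
    for n,w,x,y in L:
        q=tost(p,w)
        if x is not None:r.append(q[0]-x)
        if y is not None:r.append(q[1]-y)
    return r
P=least_squares(res,[.5,0,0.1],loss="soft_l1",f_scale=2).x
if __name__=="__main__":
    print("station",P,np.degrees(P[2]))
    for n,w,x,y in L: print(n,w.round(4),tost(P,w).round(1),x,y)
    for n,w in dict(red=(.6373,.1339),orange=(.4913,.0411)).items(): print(n,tost(P,w).round(1))
    print("seat world",tow(P,(20,-120)))
    im=cv2.imread("pics/top0.png");hsv=cv2.cvtColor(im,cv2.COLOR_BGR2HSV)
    m=[("mag",[T(A(184,414),.06),T(A(417,315),.06),T(A(528,547),.06)]),
       ("sc mag",[C(S(92,219),.06),C(S(218,150),.06),C(S(307,240),.06),C(S(177,322),.06)])]
    for n,pts in m:
        pts=np.array(pts);print(n,pts.round(4).tolist(),[round(float(np.linalg.norm(pts[i]-pts[i-1])),4) for i in range(len(pts))],[tost(P,w).round(1) for w in pts])
    for nm,f,ex,cr in(("top",T,(395,300),None),("scene",C,None,None)):pass
E
python3 fit.py
```

```text
station [0.55483688 0.00735339 0.16252643] 9.312078625171239
deckNE top [ 0.7201 -0.0078] [160.6 -41.7] None -42
deckNW top [ 0.4347 -0.0553] [-128.6  -42.3] None -42
podE [0.6826 0.2313] [162.3 200.3] None 200
podW [0.3963 0.1846] [-127.8  200.5] None 200
plateE [ 0.7615 -0.2646] [ 160.  -301.9] 165 -300
plateW [ 0.4339 -0.3149] [-171.5 -298.4] -170 -300
plateW2 [0.3441 0.2341] [-171.2  257.9] -170 260
dowB [ 0.6087 -0.034 ] [ 46.5 -49.5] None -49
dowA [ 0.5391 -0.0445] [-23.9 -48.6] None -49
stop [ 0.6581 -0.097 ] [  85.  -119.7] 85 None
sc deckE [ 0.723  -0.0096] [163.2 -44. ] None -42
sc deckW [ 0.4456 -0.055 ] [-117.9  -43.9] None -42
sc dowA [ 0.5457 -0.0425] [-17.  -47.8] None -49
sc dowB [ 0.6145 -0.0314] [ 52.6 -47.9] None -49
sc plateE [ 0.7664 -0.2613] [ 165.3 -299.3] 165 -300
sc plateW [ 0.4397 -0.3143] [-165.7 -298.8] -170 -300
sc stop [ 0.666  -0.0999] [  92.4 -123.9] 85 None
red [101.9 111.5]
orange [-57.2  43.6]
seat world [ 0.59399074 -0.10782897]
mag [[0.5478, -0.0719], [0.595, -0.1904], [0.4762, -0.2386]] [0.1814, 0.1276, 0.1282] [array([-19.8, -77. ]), array([   7.6, -201.7]), array([-117.4, -230. ])]
sc mag [[0.4796, -0.2348], [0.4341, -0.119], [0.5517, -0.0693], [0.5992, -0.185]] [0.1296, 0.1244, 0.1277, 0.125] [array([-113.5, -226.8]), array([-139.6, -105.2]), array([-15.5, -75.2]), array([  12.7, -197. ])]
```

```bash
cat > go.py <<'E'
import sys,numpy as np
from cell import sensors
# usage: go.py x y z [yaw]
o=sensors.get_obs();p=o["tool_pos"];r,pt,y=o["tool_rot"];a=np.radians(y)
t=np.array([float(v) for v in sys.argv[1:4]]);d=t-p
print("pos",p.round(4),"rot",o["tool_rot"].round(2),"F",o["force"].round(1),"grip",round(o["grip_width"],4),"t",o["time_s"])
print("tool dx %.4f dy %.4f dz %.4f"%(d[0]*np.cos(a)+d[1]*np.sin(a),d[0]*np.sin(a)-d[1]*np.cos(a),-d[2]))
if len(sys.argv)>4: print("turn %.2f"%(-((float(sys.argv[4])-y+180)%360-180)))
E
python3 go.py 0.534 -0.206 0.2 -68.3
```

```text
pos [ 0.2365 -0.605   0.2217] rot [ 1.800e+02  8.000e-02 -6.864e+01] F [-0.   0.1  0.3] grip 0.0874 t 0.15
tool dx -0.2632 dy -0.4223 dz 0.0217
turn -0.34
```

```bash
python3 -m inch '{"dp":[[-0.03,-0.05,0],[-0.03,-0.05,0],[-0.03,-0.05,0],[-0.03,-0.05,0],[-0.03,-0.05,0],[-0.03,-0.05,0],[-0.03,-0.05,0],[-0.02,-0.03,0]],"turn":[0,0,0,0,0,0,0,0]}'; python3 -m inch '{"dp":[[0,0,0],[0,0,0]],"turn":[0,0]}'; python3 go.py 0.534 -0.206 0.2 -68.3
python3 - <<'E'
from h import *
c=vision.get_calibration("wrist");im=vision.read_camera("wrist");cv2.imwrite("pics/w1.png",im)
np.save("c1.npy",c,allow_pickle=True)
E
```

```text
time_s: 1.15
tool_pos: [0.5085, -0.2493, 0.2225]
tool_rot: [-180.0, 0.0, -68.4]
force: [-0.2, -1.2, -0.1]
grip_width: 0.0867
time_s: 1.4
tool_pos: [0.5061, -0.2538, 0.2222]
tool_rot: [179.9, -0.0, -68.7]
force: [-0.3, -0.8, 0.6]
grip_width: 0.0872
pos [ 0.5061 -0.2538  0.2222] rot [ 1.7993e+02 -1.0000e-02 -6.8690e+01] F [-0.3 -0.8  0.6] grip 0.0872 t 1.4
tool dx -0.0344 dy -0.0433 dz 0.0222
turn -0.39
```

View pics/w1.png

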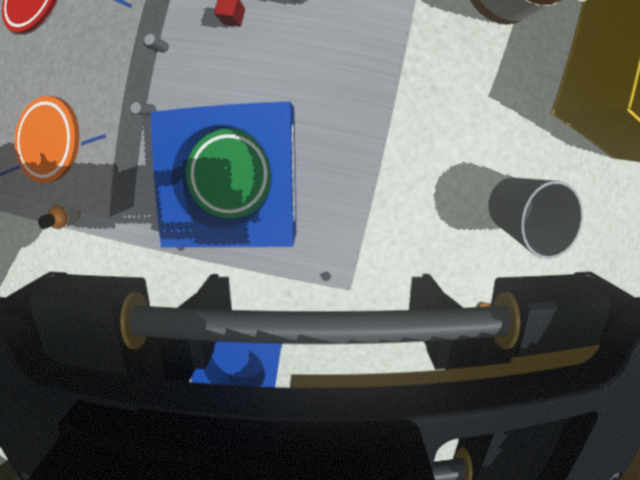

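The wrist view shows the magazine top's corners near (152,112), (292,102), (295,246), (161,247). The dowel tops are near (150,39) and (136,105), the red stop at (229,10).

Run:
```python
from h import *
from fit import P,tost
c=np.load("c1.npy",allow_pickle=True).item()
im=cv2.imread("pics/w1.png");cv2.imwrite("pics/w1z.png",cv2.resize(im[0:260,100:340],None,fx=2.3,fy=2.3,interpolation=cv2.INTER_CUBIC))
pts=np.array([onz("wrist",p,.06,c)[:2] for p in((152,112),(292,102),(293,246),(161,247))])
print(pts.round(4).tolist(),[np.linalg.norm(pts[i]-pts[i-1]).round(4) for i in range(4)],"ctr",pts.mean(0),"top-ctr")
for i in range(4):
    d=pts[(i+1)%4]-pts[i];print(np.degrees(np.arctan2(d[1],d[0])).round(2))
for n,p,z in(("dA",(136,104),.045),("dB",(149,38),.045),("green",(228,173),.027),("orange",(46,138),.076)):
    w=onz("wrist",p,z,c)[:2];print(n,w.round(4),tost(P,w).round(1))
```

```text
[[0.5473, -0.0713], [0.5955, -0.1927], [0.4752, -0.2389], [0.4268, -0.1183]] [np.float64(0.1293), np.float64(0.1306), np.float64(0.1289), np.float64(0.1299)] ctr [ 0.51118215 -0.15530176] top-ctr
-68.33
-158.99
111.86
21.32
dA [ 0.5488 -0.0439] [-14.2 -49.6]
dB [ 0.6153 -0.0323] [ 53.2 -48.9]
green [ 0.5118 -0.1543] [ -68.7 -152.5]
orange [0.4928 0.036 ] [-56.6  38.3]
```

View pics/w1z.png

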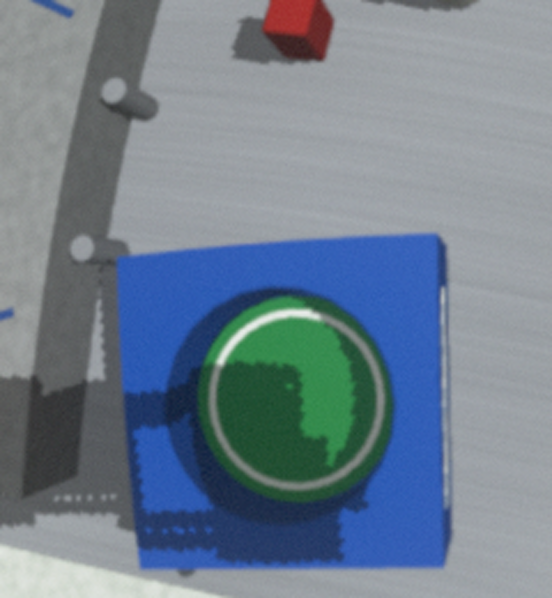

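```bash
python3 go.py 0.5317 -0.2074 0.035 -68.5; python3 -m inch '{"dp":[[-0.02,-0.022,0.03],[-0.014,-0.02,0.03],[0,0,0.03],[0,0,0.025],[0,0,0]],"turn":[0,0,0,0,0]}'; python3 go.py 0.5317 -0.2074 0.035 -68.5
```

```text
pos [ 0.5058 -0.2544  0.2223] rot [ 1.7993e+02 -1.0000e-02 -6.8770e+01] F [-0.7 -1.1  0.3] grip 0.0871 t 1.45
tool dx -0.0344 dy -0.0411 dz 0.1873
turn -0.27
time_s: 2.08
tool_pos: [0.5311, -0.2071, 0.1054]
tool_rot: [179.8, 0.2, -68.8]
force: [0.6, -0.3, 0.2]
grip_width: 0.0873
pos [ 0.5311 -0.2071  0.1054] rot [ 1.7978e+02  1.6000e-01 -6.8800e+01] F [ 0.6 -0.3  0.2] grip 0.0873 t 2.075
tool dx 0.0005 dy -0.0004 dz 0.0704
turn -0.30
```

```bash
python3 -m inch '{"dp":[[0,0,0.025],[0,0,0.025],[0,0,0.02],[0,0,0]],"turn":[0,0,0,0]}'; python3 -m inch '{"dp":[[0,0,0],[0,0,0],[0,0,0],[0,0,0],[0,0,0],[0,0,0]],"turn":[0,0,0,0,0,0]}' 1 25;  python3 go.py 0.5317 -0.2074 0.035 -68.5
```

```text
time_s: 2.58
tool_pos: [0.5325, -0.2062, 0.0367]
tool_rot: [179.9, 0.1, -68.7]
force: [0.9, 0.3, 0.0]
grip_width: 0.087
time_s: 3.32
tool_pos: [0.5335, -0.2058, 0.0375]
tool_rot: [180.0, -0.0, -68.6]
force: [-0.3, 0.2, 0.6]
grip_width: 0.0352
pos [ 0.5335 -0.2058  0.0375] rot [179.99  -0.   -68.64] F [-0.3  0.2  0.6] grip 0.0352 t 3.325
tool dx 0.0008 dy 0.0023 dz 0.0025
turn -0.14
```

```bash
python3 -m inch '{"dp":[[0,0,0],[0,0,0],[0,0,0],[0,0,0]],"turn":[0,0,0,0]}'
```

```text
time_s: 3.82
tool_pos: [0.5336, -0.206, 0.0375]
tool_rot: [180.0, -0.0, -68.6]
force: [0.2, -1.9, -0.7]
grip_width: 0.0176
```

```bash
python3 - <<'E'
from fit import *
print(tost(P,(.5336,-.206)),tow(P,(10,-182)),tow(P,(20,-176)))
E
python3 go.py 0.5941 -0.1707 0.0375 -80.7
```

```text
[ -55.48012008 -207.105358  ] [ 0.59415485 -0.17063003] [ 0.6030522  -0.16309098]
pos [ 0.5336 -0.206   0.0375] rot [ 1.7999e+02 -2.0000e-02 -6.8630e+01] F [ 0.2 -1.9 -0.7] grip 0.0176 t 3.825
tool dx -0.0108 dy -0.0692 dz 0.0000
turn 12.07
```

```bash
python3 -m inch '{"dp":[[-0.002,-0.0085,0],[-0.002,-0.0085,0],[-0.002,-0.0085,0],[-0.002,-0.0085,0],[-0.002,-0.0085,0],[-0.002,-0.0085,0],[-0.003,-0.0085,0],[-0.003,-0.0085,0]],"turn":[1.5,1.5,1.5,1.5,1.5,1.5,1.5,1.5]}';python3 -m inch '{"dp":[[0,0,0],[0,0,0]],"turn":[0,0]}'; python3 go.py 0.5941 -0.1707 0.0375 -80.7
python3 - <<'E'
from h import *
for n in("top","scene"):cv2.imwrite(f"pics/{n}2.png",vision.read_camera(n))
E
```

```text
time_s: 4.82
tool_pos: [0.5916, -0.1715, 0.0375]
tool_rot: [179.7, -0.1, -80.7]
force: [-6.4, -2.2, 5.4]
grip_width: 0.018
time_s: 5.08
tool_pos: [0.5935, -0.17, 0.0375]
tool_rot: [180.0, -0.0, -80.7]
force: [-2.9, -1.2, 1.7]
grip_width: 0.0177
pos [ 0.5935 -0.17    0.0375] rot [179.96  -0.   -80.65] F [-2.9 -1.2  1.7] grip 0.0177 t 5.075
tool dx 0.0008 dy -0.0005 dz 0.0000
turn 0.05
```

View pics/scene2.png

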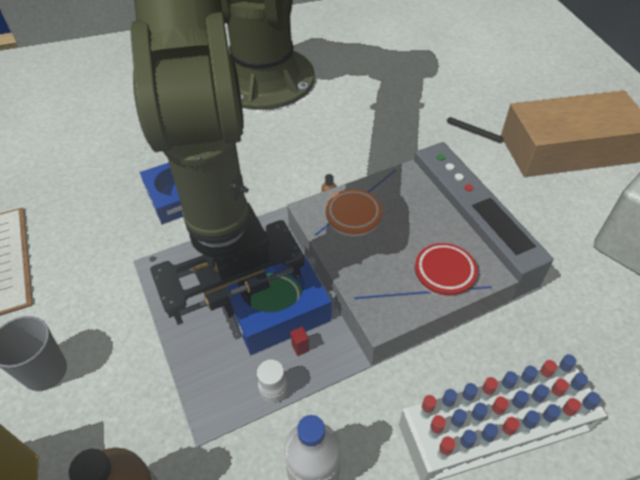

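View pics/top2.png

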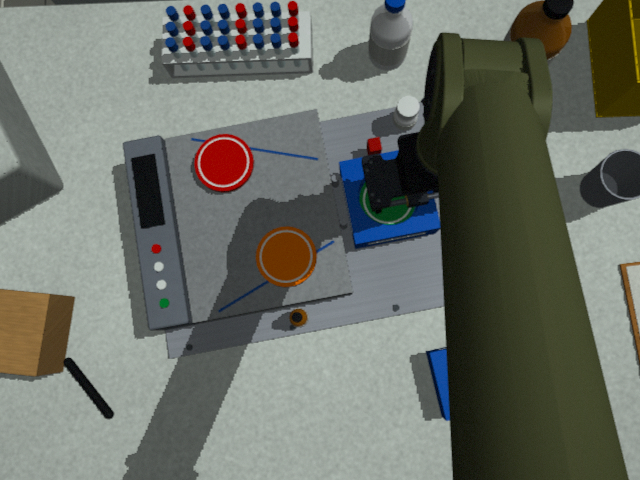

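The magazine follows the gripper and is now square to the station, a few mm short of dowels and stop (top view (390,200), stop (374,147)). I'll feel for the contacts.

```bash
for i in 1 ; do python3 -m inch '{"dp":[[-0.002,0,0],[-0.002,0,0],[-0.002,0,0],[0,0,0]],"turn":[0,0,0,0]}'; python3 go.py 0.603 -0.163 0.0375 -80.7; python3 -m inch '{"dp":[[0,-0.003,0],[0,-0.003,0],[0,-0.002,0],[0,0,0]],"turn":[0,0,0,0]}'; python3 go.py 0.603 -0.163 0.0375 -80.7;done
```

```text
time_s: 5.68
tool_pos: [0.5934, -0.1653, 0.0376]
tool_rot: [-179.9, -0.1, -80.7]
force: [1.1, -6.4, -1.3]
grip_width: 0.0175
pos [ 0.5934 -0.1653  0.0376] rot [-1.7994e+02 -1.3000e-01 -8.0690e+01] F [ 1.1 -6.4 -1.3] grip 0.0175 t 5.675
tool dx -0.0008 dy -0.0098 dz 0.0001
turn 0.01
time_s: 6.18
tool_pos: [0.5971, -0.1658, 0.0375]
tool_rot: [179.5, -0.2, -80.7]
force: [-10.3, -7.3, 8.0]
grip_width: 0.018
pos [ 0.5971 -0.1658  0.0375] rot [ 1.7953e+02 -1.6000e-01 -8.0690e+01] F [-10.3  -7.3   8. ] grip 0.018 t 6.175
tool dx -0.0018 dy -0.0063 dz -0.0000
turn 0.01
```

```bash
python3 -m inch '{"dp":[[0,-0.003,0],[0,-0.002,0],[0,0,0],[0,0,0]],"turn":[0,0,0,0]}'; python3 go.py 0.603 -0.163 0.0375 -80.7;  python3 -m inch '{"dp":[[-0.002,0,0],[-0.002,0,0],[0,0,0]],"turn":[0,0,0]}'; python3 go.py 0.603 -0.163 0.0375 -80.7
python3 - <<'E'
from h import *
cv2.imwrite("pics/scene3.png",cv2.resize(vision.read_camera("scene")[230:400,180:380],None,fx=3,fy=3,interpolation=cv2.INTER_CUBIC))
cv2.imwrite("pics/top3.png",cv2.resize(vision.read_camera("top")[100:300,300:500],None,fx=3,fy=3,interpolation=cv2.INTER_CUBIC))
E
```

```text
time_s: 6.68
tool_pos: [0.6014, -0.1661, 0.0374]
tool_rot: [179.5, -0.2, -80.7]
force: [-11.4, -9.0, 7.2]
grip_width: 0.0187
pos [ 0.6014 -0.1661  0.0374] rot [179.47  -0.22 -80.71] F [-11.4  -9.    7.2] grip 0.0187 t 6.675
tool dx -0.0028 dy -0.0020 dz -0.0001
turn -0.01
time_s: 7.05
tool_pos: [0.6016, -0.166, 0.0375]
tool_rot: [179.6, -0.5, -80.8]
force: [-8.1, -15.0, 3.7]
grip_width: 0.0186
pos [ 0.6016 -0.166   0.0375] rot [179.59  -0.5  -80.83] F [ -8.1 -15.    3.7] grip 0.0186 t 7.05
tool dx -0.0028 dy -0.0018 dz -0.0000
turn -0.13
```

View pics/scene3.png

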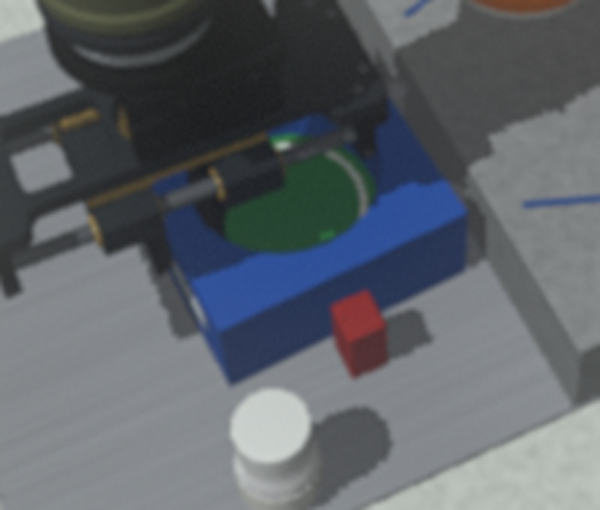

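View pics/top3.png

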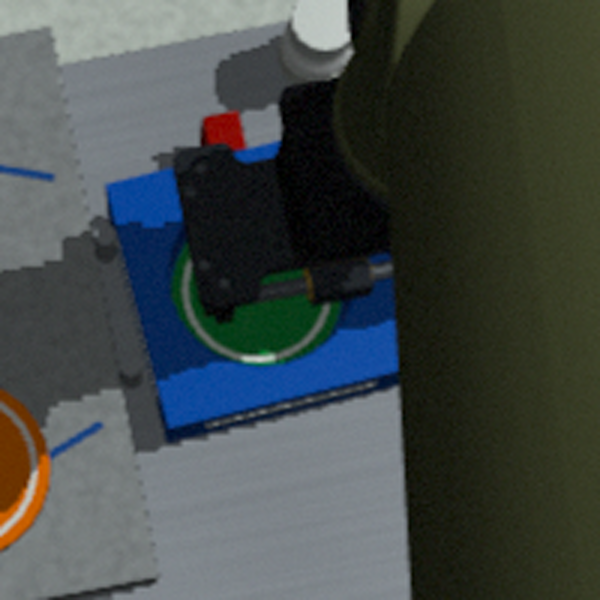

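```bash
python3 -m inch '{"dp":[[0.003,-0.002,0],[0,-0.003,0],[0,-0.003,0],[0,0,0]],"turn":[0,0,0,0]}'; python3 go.py 0.603 -0.163 0.0375 -80.7;  python3 -m inch '{"dp":[[0,-0.003,0],[0,-0.003,0],[0,0,0]],"turn":[0,0,0]}'; python3 go.py 0.603 -0.163 0.0375 -80.7
```

```text
time_s: 7.65
tool_pos: [0.6085, -0.1662, 0.0374]
tool_rot: [179.4, -0.4, -80.8]
force: [-11.0, -12.4, 8.9]
grip_width: 0.0188
pos [ 0.6085 -0.1662  0.0374] rot [179.37  -0.36 -80.78] F [-11.  -12.4   8.9] grip 0.0188 t 7.65
tool dx -0.0040 dy 0.0049 dz -0.0001
turn -0.08
time_s: 8.02
tool_pos: [0.609, -0.1661, 0.0372]
tool_rot: [178.7, -0.3, -80.9]
force: [-25.4, -12.1, 19.1]
grip_width: 0.0193
pos [ 0.609  -0.1661  0.0372] rot [178.72  -0.28 -80.87] F [-25.4 -12.1  19.1] grip 0.0193 t 8.025
tool dx -0.0040 dy 0.0055 dz -0.0003
turn -0.17
```

```bash
python3 -m inch '{"dp":[[0.001,0.004,0],[0,0,0],[0,0,0],[0,0,0]],"turn":[0,0,0,0]}' -1; python3 -m inch '{"dp":[[0,0,-0.03],[0,0,-0.03],[0,0,-0.04],[0,0,-0.05],[0,0,0]],"turn":[0,0,0,0,0]}'; python3 go.py 0.603 -0.163 0.0375 -80.7
python3 - <<'E'
from h import *
cv2.imwrite("pics/top4.png",cv2.resize(vision.read_camera("top")[100:300,300:500],None,fx=3,fy=3,interpolation=cv2.INTER_CUBIC))
c=vision.get_calibration("wrist");im=vision.read_camera("wrist");cv2.imwrite("pics/w4.png",im)
np.save("c4.npy",c,allow_pickle=True)
E
```

```text
time_s: 8.52
tool_pos: [0.6164, -0.1584, 0.0376]
tool_rot: [-180.0, 0.1, -80.5]
force: [-0.1, -0.2, -0.1]
grip_width: 0.0515
time_s: 9.15
tool_pos: [0.6191, -0.1595, 0.1929]
tool_rot: [-179.5, -0.2, -80.6]
force: [0.2, 0.2, -0.1]
grip_width: 0.0865
pos [ 0.6191 -0.1595  0.1929] rot [-179.49   -0.19  -80.59] F [ 0.2  0.2 -0.1] grip 0.0865 t 9.15
tool dx 0.0008 dy 0.0164 dz 0.1554
turn 0.11
```

View pics/w4.png

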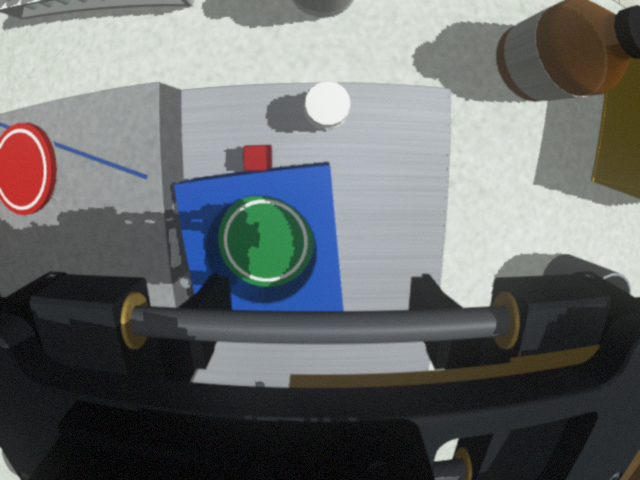

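View pics/top4.png

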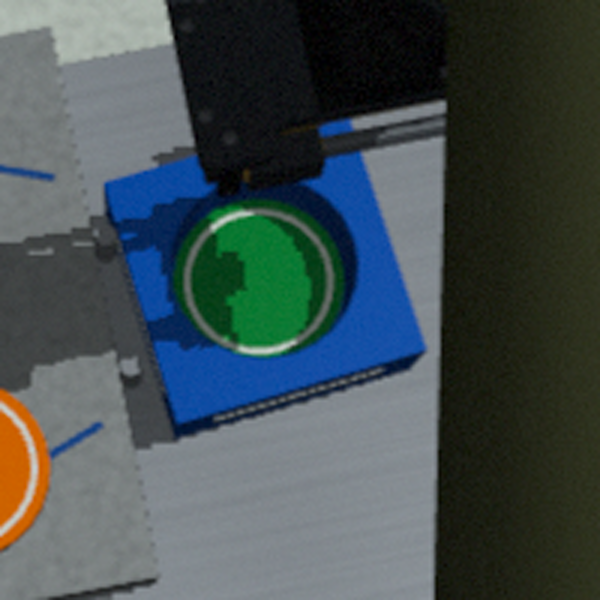

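The wrist view shows the magazine's corners near (174,184), (330,162), (343,312), and the stop at (257,157) almost touching. The magazine twisted about 6° in the grip and touches dowel b only. I'll seat it by pushing from inside the well with closed fingers.

```bash
python3 - <<'E'
from h import *
from fit import P,tost,tow
c=np.load("c4.npy",allow_pickle=True).item()
pts=np.array([onz("wrist",p,.06,c)[:2] for p in((174,184),(330,162),(343,312))])
print(pts.round(4).tolist(),np.linalg.norm(pts[0]-pts[1]),np.linalg.norm(pts[1]-pts[2]),"ctr",(pts[0]+pts[2])/2,tost(P,(pts[0]+pts[2])/2))
for i in range(2):
    d=pts[i+1]-pts[i];print(np.degrees(np.arctan2(d[1],d[0])).round(2))
for n,p,z in(("green",(266,241),.027),("stopface",(258,168),.046)):
    w=onz("wrist",p,z,c)[:2];print(n,w.round(4),tost(P,w).round(1))
c=tow(P,(17,-125));print("tool goal",c)
E
python3 go.py 0.592 -0.113 0.036 -80.7
```

```text
[[0.6371, -0.0329], [0.673, -0.158], [0.5481, -0.191]] 0.13017132504021361 0.12915716554696172 ctr [ 0.59263978 -0.11193884] [  18.00182296 -123.83710747]
-74.0
-165.18
green [ 0.5915 -0.1134] [  16.6 -125.1]
stopface [ 0.6583 -0.1003] [  84.6 -123. ]
tool goal [ 0.59183933 -0.11324851]
pos [ 0.616  -0.1594  0.1878] rot [-1.7995e+02 -1.0000e-02 -8.0590e+01] F [ 0.4  0.2 -0.9] grip 0.0869 t 9.25
tool dx -0.0497 dy 0.0161 dz 0.1518
turn 0.11
```

```bash
python3 -m inch '{"dp":[[-0.025,0.009,0],[-0.025,0.008,0],[0,0,0.02],[0,0,0],[0,0,0],[0,0,0],[0,0,0],[0,0,0]],"turn":[0,0,0,0,0,0,0,0]}' 1; python3 -m inch '{"dp":[[0,0,0.03],[0,0,0.03],[0,0,0.025],[0,0,0.025],[0,0,0.02],[0,0,0]],"turn":[0,0,0,0,0,0]}';python3 go.py 0.592 -0.113 0.036 -80.7
```

```text
time_s: 10.25
tool_pos: [0.591, -0.1136, 0.1678]
tool_rot: [-180.0, -0.0, -80.7]
force: [0.2, -0.1, -0.4]
grip_width: 0.0152
time_s: 11.0
tool_pos: [0.5894, -0.1133, 0.0359]
tool_rot: [179.8, 0.1, -80.6]
force: [0.4, -0.5, 0.6]
grip_width: 0.0004
pos [ 0.5894 -0.1133  0.0359] rot [ 1.7982e+02  7.0000e-02 -8.0640e+01] F [ 0.4 -0.5  0.6] grip 0.0004 t 11.0
tool dx 0.0002 dy -0.0026 dz -0.0001
turn 0.06
```

```bash
python3 -m inch '{"dp":[[-0.012,0,0],[-0.012,0,0],[-0.003,0,0],[-0.003,0,0],[-0.003,0,0],[0,0,0]],"turn":[0,0,0,0,0,0]}';python3 go.py 0.592 -0.113 0.036 -80.7; python3 -m inch '{"dp":[[-0.002,0,0],[-0.002,0,0],[-0.002,0,0],[0,0,0]],"turn":[0,0,0,0]}';python3 go.py 0.592 -0.113 0.036 -80.7
```

```text
time_s: 11.75
tool_pos: [0.5854, -0.0808, 0.0376]
tool_rot: [-180.0, -0.0, -80.6]
force: [0.0, -0.6, 0.1]
grip_width: 0.0004
pos [ 0.5854 -0.0808  0.0376] rot [-1.800e+02 -1.000e-02 -8.064e+01] F [ 0.  -0.6  0.1] grip 0.0004 t 11.75
tool dx 0.0328 dy -0.0013 dz 0.0016
turn 0.06
time_s: 12.25
tool_pos: [0.5846, -0.0765, 0.0375]
tool_rot: [-180.0, -0.1, -80.7]
force: [1.5, -4.8, -1.6]
grip_width: 0.0002
pos [ 0.5846 -0.0765  0.0375] rot [-1.7999e+02 -1.0000e-01 -8.0690e+01] F [ 1.5 -4.8 -1.6] grip 0.0002 t 12.25
tool dx 0.0373 dy -0.0014 dz 0.0015
turn 0.01
```

```bash
python3 -m inch '{"dp":[[-0.002,0,0],[-0.002,0,0],[-0.002,0,0],[0,0,0]],"turn":[0,0,0,0]}'; python3 -m inch '{"dp":[[-0.002,0,0],[-0.002,0,0],[0,0,0]],"turn":[0,0,0]}'; python3 -m inch '{"dp":[[-0.002,0,0],[-0.002,0,0],[0,0,0]],"turn":[0,0,0]}';python3 go.py 0.592 -0.113 0.036 -80.7
python3 - <<'E'
from h import *
cv2.imwrite("pics/top5.png",cv2.resize(vision.read_camera("top")[100:300,300:500],None,fx=3,fy=3,interpolation=cv2.INTER_CUBIC))
E
```

```text
time_s: 12.75
tool_pos: [0.5828, -0.0726, 0.0374]
tool_rot: [179.9, -0.2, -80.8]
force: [-0.7, -7.6, -0.7]
grip_width: 0.0003
time_s: 13.12
tool_pos: [0.5827, -0.0724, 0.0375]
tool_rot: [179.9, -0.4, -80.9]
force: [1.5, -13.6, -1.7]
grip_width: 0.0006
time_s: 13.5
tool_pos: [0.5827, -0.0722, 0.0377]
tool_rot: [180.0, -0.7, -81.0]
force: [3.3, -19.7, -3.0]
grip_width: 0.0003
pos [ 0.5827 -0.0722  0.0377] rot [179.99  -0.69 -81.04] F [  3.3 -19.7  -3. ] grip 0.0003 t 13.5
tool dx 0.0418 dy -0.0029 dz 0.0017
turn -0.34
```

View pics/top5.png

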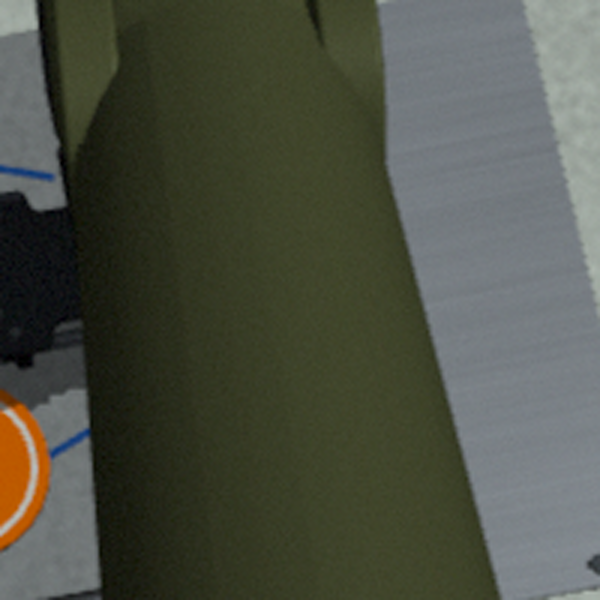

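```bash
python3 -m inch '{"dp":[[0.02,0,0],[0.02,0,0],[0.008,0,0],[0,-0.015,0],[0,-0.015,0],[0,-0.004,0],[0,0,0]],"turn":[0,0,0,0,0,0,0]}';python3 go.py 0.592 -0.113 0.036 -80.7; python3 -m inch '{"dp":[[0,-0.002,0],[0,-0.002,0],[0,-0.002,0],[0,-0.002,0],[0,0,0]],"turn":[0,0,0,0,0]}';python3 go.py 0.592 -0.113 0.036 -80.7
```

```text
time_s: 14.42
tool_pos: [0.6228, -0.1016, 0.0372]
tool_rot: [179.8, 0.1, -80.6]
force: [-4.5, 1.5, 3.2]
grip_width: 0.0005
pos [ 0.6228 -0.1016  0.0372] rot [ 1.7984e+02  7.0000e-02 -8.0550e+01] F [-4.5  1.5  3.2] grip 0.0005 t 14.425
tool dx 0.0062 dy 0.0323 dz 0.0012
turn 0.15
time_s: 15.05
tool_pos: [0.6273, -0.1016, 0.0371]
tool_rot: [179.5, 0.1, -80.6]
force: [-12.6, -0.8, 8.7]
grip_width: 0.0005
pos [ 0.6273 -0.1016  0.0371] rot [ 1.7946e+02  6.0000e-02 -8.0630e+01] F [-12.6  -0.8   8.7] grip 0.0005 t 15.05
tool dx 0.0055 dy 0.0366 dz 0.0011
turn 0.07
```

```bash
python3 -m inch '{"dp":[[0,-0.002,0],[0,-0.002,0],[0,0,0]],"turn":[0,0,0]}'; python3 -m inch '{"dp":[[0,-0.002,0],[0,-0.001,0],[0,0,0]],"turn":[0,0,0]}'
```

```text
time_s: 15.42
tool_pos: [0.6273, -0.1017, 0.0372]
tool_rot: [179.0, 0.1, -80.7]
force: [-23.3, 0.2, 18.7]
grip_width: 0.0002
time_s: 15.8
tool_pos: [0.6273, -0.1016, 0.0372]
tool_rot: [178.6, 0.1, -80.7]
force: [-31.0, -0.9, 24.0]
grip_width: 0.0006
```

```bash
python3 -m inch '{"dp":[[0,0.02,0],[0,0.02,0],[0,0,-0.04],[0,0,-0.05],[0.03,0.02,-0.05],[0,0,0]],"turn":[0,0,0,0,0,0]}'
python3 - <<'E'
from h import *
print(sensors.get_obs()["qpos"].round(1))
cv2.imwrite("pics/top6.png",cv2.resize(vision.read_camera("top")[100:300,300:500],None,fx=3,fy=3,interpolation=cv2.INTER_CUBIC))
c=vision.get_calibration("wrist");im=vision.read_camera("wrist");cv2.imwrite("pics/w6.png",im)
np.save("c6.npy",c,allow_pickle=True)
E
```

```text
time_s: 16.55
tool_pos: [0.5868, -0.1436, 0.1828]
tool_rot: [-179.5, -0.4, -80.9]
force: [-0.0, -0.5, -0.0]
grip_width: 0.0006
[ 30.2  15.  -22.5  93.    6.2  72.5 -74.3]
```

View pics/w6.png

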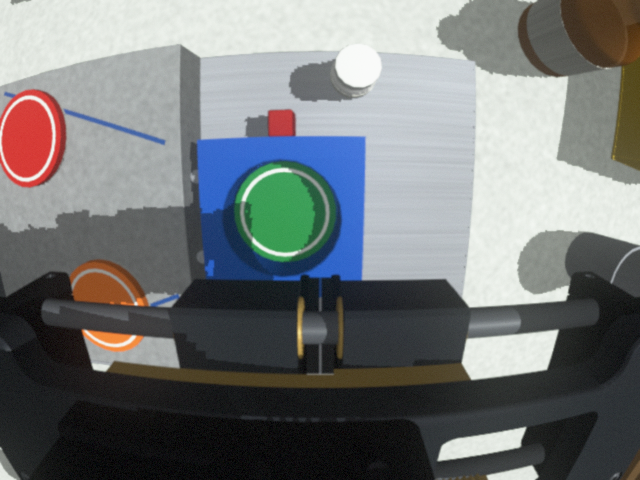

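View pics/top6.png

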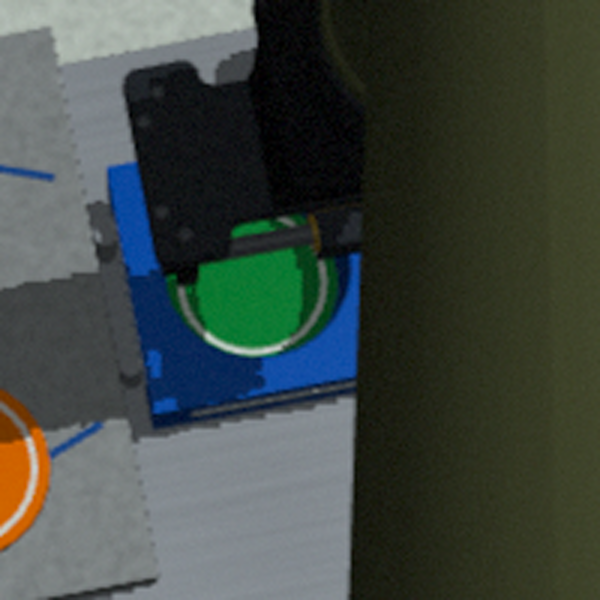

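```bash
python3 - <<'E'
from h import *
from fit import P,tost,tow
c=np.load("c6.npy",allow_pickle=True).item()
pts=np.array([onz("wrist",p,.06,c)[:2] for p in((198,141),(364.5,136.5))])
d=pts[1]-pts[0];a=np.arctan2(d[1],d[0]);print(pts,np.linalg.norm(d),np.degrees(a)+90)
ctr=pts.mean(0)+0.065*np.array([np.sin(a),-np.cos(a)]) ;print("ctr",ctr,tost(P,ctr))
w=onz("wrist",(285,213),.027,c)[:2];print("green",w,tost(P,w))
print(tow(P,(-57,98)), tow(P,(20,-120)))
E
python3 go.py 0.4827 0.0948 0.16 -170.7
```

```text
[[ 0.64401823 -0.03544354]
 [ 0.66557673 -0.16234427]] 0.1287189355712307 9.641628316829127
ctr [ 0.59071563 -0.10978043] [  16.45228793 -121.39579321]
green [ 0.59065229 -0.10972856] [  16.39817201 -121.33435992]
[0.48273048 0.09483863] [ 0.59399074 -0.10782897]
pos [ 0.5846 -0.1397  0.1779] rot [-1.7989e+02 -2.0000e-02 -8.0660e+01] F [-0.2 -0.1 -1.1] grip 0.0005 t 16.65
tool dx -0.2479 dy 0.0625 dz 0.0179
turn 90.04
```

```bash
python3 -m inch '{"dp":[[-0.045,0.01,0],[-0.045,0.01,0],[-0.045,0.01,0],[-0.045,0.01,0],[-0.04,0.01,0],[-0.028,0.012,0]],"turn":[0,0,0,0,0,0]}' -0.47; python3 -m inch '{"dp":[[0,0,0],[0,0,0],[0,0,0],[0,0,0],[0,0,0],[0,0,0],[0,0,0],[0,0,0]],"turn":[10,10,10,10,10,10,10,10]}';python3 -m inch '{"dp":[[0,0,0],[0,0,0],[0,0,0]],"turn":[10,0,0]}'; python3 go.py 0.4827 0.0948 0.066 -170.7
python3 - <<'E'
from h import *
print(sensors.get_obs()["qpos"].round(1))
c=vision.get_calibration("wrist");im=vision.read_camera("wrist");cv2.imwrite("pics/w7.png",im)
np.save("c7.npy",c,allow_pickle=True)
E
```

```text
time_s: 17.4
tool_pos: [0.4806, 0.0982, 0.1758]
tool_rot: [179.9, 0.1, -80.4]
force: [0.2, -0.4, -0.1]
grip_width: 0.0524
time_s: 18.4
tool_pos: [0.4852, 0.09, 0.1655]
tool_rot: [178.7, -0.9, -138.9]
force: [-0.2, 0.7, 0.1]
grip_width: 0.0644
time_s: 18.77
tool_pos: [0.4864, 0.09, 0.1601]
tool_rot: [178.1, -1.5, -140.9]
force: [-0.2, -0.3, -0.1]
grip_width: 0.0639
pos [0.4864 0.09   0.1601] rot [ 178.09   -1.46 -140.88] F [-0.2 -0.3 -0.1] grip 0.0639 t 18.775
tool dx -0.0001 dy 0.0061 dz 0.0941
turn 29.82
[ -34.2    3.3   22.3  108.4   -2.4   70.6 -152. ]
```

View pics/w7.png

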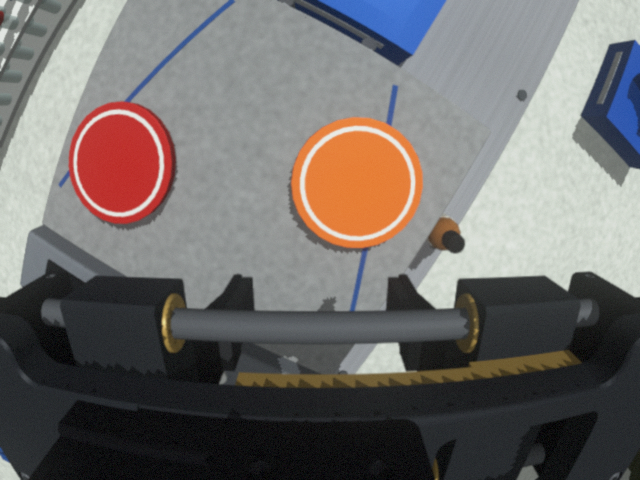

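The last joint hit its range (-152°), so I must use the opposite half turn. This view shows orange at (357,183) and red at (121,162).

```bash
python3 -m inch '{"dp":[[0,0,0],[0,0,0],[0,0,0],[0,0,0],[0,0,0],[0,0,0],[0,0,0],[0,0,0]],"turn":[-10,-10,-10,-10,-10,-10,-10,-10]}';python3 -m inch '{"dp":[[0,0,0],[0,0,0],[0,0,0],[0,0,0],[0,0,0],[0,0,0],[0,0,0],[0,0,0]],"turn":[-10,-10,-10,-10,-10,-10,-10,0]}'
python3 - <<'E'
from h import *
from fit import P,tost,tow
c=np.load("c7.npy",allow_pickle=True).item()
im=cv2.imread("pics/w7.png");hsv=cv2.cvtColor(im,cv2.COLOR_BGR2HSV)
for n,lo,hi in(("orange",(6,170,150),(16,255,255)),("red",(0,170,100),(5,255,255)),("red2",(174,170,100),(180,255,255))):
    m=cv2.inRange(hsv,lo,hi);cs,_=cv2.findContours(m,cv2.RETR_EXTERNAL,cv2.CHAIN_APPROX_NONE);k=max(cs,key=cv2.contourArea)
    pts=np.array([onz("wrist",p[0],.072,c)[:2] for p in k]);(cx,cy),r=cv2.minEnclosingCircle(pts.astype(np.float32));print(n,cx,cy,r,tost(P,(cx,cy)))
print(sensors.get_obs()["qpos"].round(1))
E
python3 go.py 0.4827 0.0948 0.066 9.3
```

```text
time_s: 19.82
tool_pos: [0.4873, 0.0874, 0.161]
tool_rot: [178.3, 1.6, -60.9]
force: [-0.4, -0.7, -0.3]
grip_width: 0.0639
time_s: 20.82
tool_pos: [0.4873, 0.0874, 0.161]
tool_rot: [-179.1, 2.1, 8.7]
force: [-0.2, 0.3, -0.2]
grip_width: 0.0641
orange 0.4889874756336212 0.04189155623316765 0.045133352279663086 [-59.39293056  44.73822619]
red 0.6363546848297119 0.13505114614963531 0.04571196436882019 [101.10654487 112.82436226]
pos [0.4873 0.0874 0.161 ] rot [-179.05    2.12    8.68] F [-0.2  0.3 -0.2] grip 0.0641 t 20.825
tool dx -0.0034 dy -0.0081 dz 0.0950
turn -0.62Traceback (most recent call last):
  File "<stdin>", line 6, in <module>
ValueError: max() iterable argument is empty
```

```bash
cat > go.py <<'E'
import sys,numpy as np
from scipy.spatial.transform import Rotation as R
from cell import sensors
from fit import P,tost,tow
# usage: go.py sx sy z  (station-fit mm, mm, m)
o=sensors.get_obs();p=o["tool_pos"];M=R.from_euler("xyz",o["tool_rot"],degrees=True)
w=tow(P,(float(sys.argv[1]),float(sys.argv[2])));t=np.array([w[0],w[1],float(sys.argv[3])])
print("st",tost(P,p[:2]).round(1),"z",p[2].round(4),"rot",o["tool_rot"].round(2),"F",o["force"].round(1),"grip",round(o["grip_width"],4),"t",o["time_s"])
print("tool d",M.inv().apply(t-p).round(4),"turn to st: %.2f"%(o["tool_rot"][2]-9.4))
E
python3 go.py -58 98 0.1; python3 go.py -58 98 0.066
```

```text
st [-53.7  89.9] z 0.161 rot [-179.05    2.12    8.68] F [-0.2  0.3 -0.2] grip 0.0641 t 20.825
tool d [-0.0021 -0.0071  0.0612] turn to st: -0.72
st [-53.7  89.9] z 0.161 rot [-179.05    2.12    8.68] F [-0.2  0.3 -0.2] grip 0.0641 t 20.825
tool d [-0.0009 -0.0065  0.0952] turn to st: -0.72
```

```bash
python3 -m inch '{"dp":[[-0.001,-0.0065,0.03],[0,0,0.03],[0,0,0.02],[0,0,0.015],[0,0,0]],"turn":[-0.7,0,0,0,0]}'; python3 go.py -58 85 0.066
python3 - <<'E'
from h import *
cv2.imwrite("pics/scene8.png",vision.read_camera("scene"))
E
```

```text
time_s: 21.45
tool_pos: [0.4807, 0.0949, 0.0652]
tool_rot: [-179.1, 2.2, 9.5]
force: [0.2, 0.0, 0.1]
grip_width: 0.0636
st [-59.   98.4] z 0.0652 rot [-179.06    2.25    9.46] F [0.2 0.  0.1] grip 0.0636 t 21.45
tool d [ 0.0009  0.0134 -0.001 ] turn to st: 0.06
```

View pics/scene8.png

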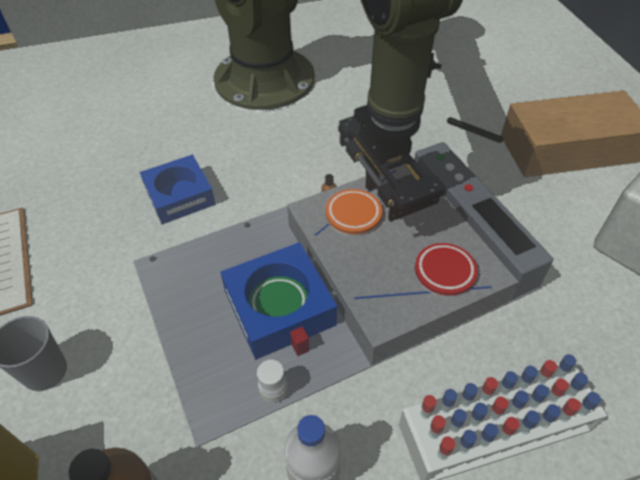

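```bash
python3 -m inch '{"dp":[[0,0.007,-0.001],[0,0.007,-0.0003],[0.0075,0.0115,-0.0005],[0.0075,0.0115,-0.0005],[0.0075,0.0115,-0.0005],[0.0075,0.0115,-0.0005],[0,0,0]],"turn":[0,0,0,0,0,0,0]}'; python3 go.py 17 -30 0.066
python3 - <<'E'
from h import *
cv2.imwrite("pics/scene9.png",vision.read_camera("scene")[130:390,120:560])
cv2.imwrite("pics/top9.png",vision.read_camera("top"))
E
```

```text
time_s: 22.38
tool_pos: [0.522, 0.0397, 0.0672]
tool_rot: [-179.1, 2.1, 9.5]
force: [-0.6, -0.9, 0.1]
grip_width: 0.0637
st [-27.2  37.2] z 0.0672 rot [-179.11    2.12    9.46] F [-0.6 -0.9  0.1] grip 0.0637 t 22.375
tool d [ 0.044   0.0673 -0.0015] turn to st: 0.06
```

View pics/scene9.png

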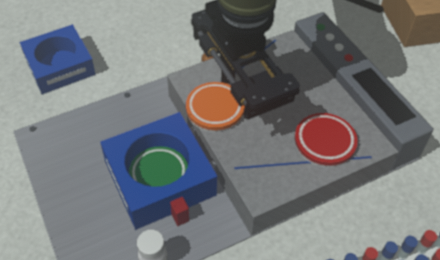

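View pics/top9.png

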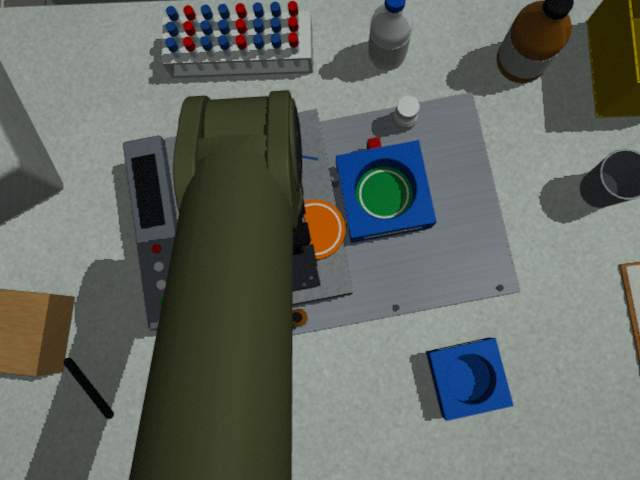

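```bash
cat > meas.py <<'E'
import sys
from h import *
from fit import P,tost
def corners(im):
    hsv=cv2.cvtColor(im,cv2.COLOR_BGR2HSV);m=cv2.inRange(hsv,(108,120,95),(125,255,255));m[:, :300]=0;m[300:]=0;m[:100]=0
    cs,_=cv2.findContours(m,cv2.RETR_EXTERNAL,cv2.CHAIN_APPROX_NONE);k=max(cs,key=cv2.contourArea)
    pts=np.array([onz("top",p[0],.06)[:2] for p in k]);return pts
im=cv2.imread(sys.argv[1]);pts=corners(im)
r=cv2.minAreaRect((pts*1000).astype(np.float32));print("mag rect",r,tost(P,np.array(r[0])/1000),"st yaw",r[2]-np.degrees(P[2]))
hsv=cv2.cvtColor(im,cv2.COLOR_BGR2HSV)
for n,lo,hi,z in(("orange",(8,170,100),(16,255,255),.076),("green",(50,80,40),(80,255,255),.027)):
    m=cv2.inRange(hsv,lo,hi);cs,_=cv2.findContours(m,cv2.RETR_EXTERNAL,cv2.CHAIN_APPROX_NONE)
    if not cs: continue
    k=max(cs,key=cv2.contourArea);q=np.array([onz("top",p[0],z)[:2] for p in k]);(cx,cy),rr=cv2.minEnclosingCircle(q.astype(np.float32));print(n,tost(P,(cx,cy)).round(1),round(rr,4))
E
python3 meas.py pics/top9.png
```

```text
mag rect ((592.903564453125, -108.88917541503906), (130.27003479003906, 130.30747985839844), 9.123039245605469) [  18.75560284 -120.8703161 ] st yaw -0.1890393795657701
orange [-24.9  -5.3] 0.0353
green [  18.4 -121. ] 0.0358
```

```bash
python3 -m inch '{"dp":[[0.0075,0.0112,-0.0004],[0.0075,0.0112,-0.0004],[0.0075,0.0112,-0.0004],[0.0075,0.0112,-0.0004],[0.0075,0.0112,-0.0004],[0.0055,0.008,-0.0003],[0,0,0]],"turn":[0,0,0,0,0,0,0]}'; python3 go.py 18 -45 0.066
python3 - <<'E'
from h import *
cv2.imwrite("pics/s10.png",cv2.resize(vision.read_camera("scene")[180:370,180:400],None,fx=3,fy=3))
im=vision.read_camera("top");cv2.imwrite("pics/top10.png",im)
cv2.imwrite("pics/t10.png",cv2.resize(im[100:270,290:470],None,fx=3,fy=3))
E
python3 meas.py pics/top10.png
```

```text
time_s: 23.35
tool_pos: [0.5746, -0.0158, 0.0668]
tool_rot: [-179.1, 2.1, 9.5]
force: [-0.1, 0.4, 0.1]
grip_width: 0.0635
st [ 15.8 -26.1] z 0.0668 rot [-179.08    2.13    9.5 ] F [-0.1  0.4  0.1] grip 0.0635 t 23.35
tool d [0.0022 0.019  0.0004] turn to st: 0.10
mag rect ((594.101806640625, -116.82556915283203), (130.41539001464844, 114.11846160888672), 8.957456588745117) [  18.65385152 -128.89601087] st yaw -0.35462203642612167
orange [ 17.3 -72.8] 0.0346
green [  18.5 -121.5] 0.0357
```

View pics/s10.png

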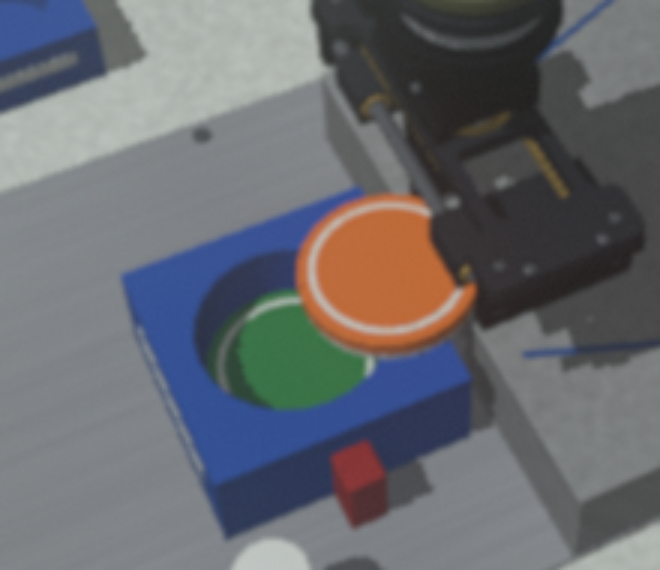

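View pics/t10.png

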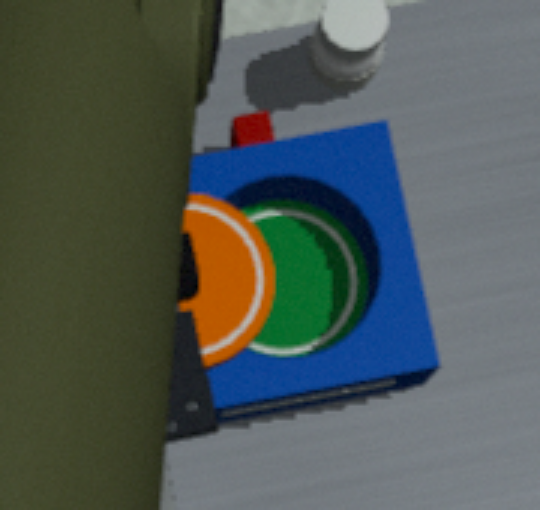

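The orange dish overhangs the well's near side and is aligned with it (top crop: orange centre about (200,280), well about (300,275)). The push goes on straight.

```bash
python3 -m inch '{"dp":[[0.001,0.006,-0.0001],[0.001,0.006,-0.0001],[0,0.006,-0.0001],[0,0.006,-0.0001],[0,0.006,-0.0001],[0,0,0]],"turn":[0,0,0,0,0,0]}'; python3 go.py 18 -79 0.066
cat > snap.py <<'E'
import sys
from h import *
n=sys.argv[1]
cv2.imwrite(f"pics/s{n}.png",cv2.resize(vision.read_camera("scene")[180:370,180:400],None,fx=3,fy=3))
im=vision.read_camera("top");cv2.imwrite(f"pics/top{n}.png",im)
cv2.imwrite(f"pics/t{n}.png",cv2.resize(im[100:270,290:470],None,fx=3,fy=3))
E
python3 snap.py 11
```

```text
time_s: 24.2
tool_pos: [0.5812, -0.0449, 0.0669]
tool_rot: [-179.1, 2.1, 9.5]
force: [-0.2, -1.4, 0.0]
grip_width: 0.0637
st [ 17.5 -55.9] z 0.0669 rot [-179.07    2.13    9.51] F [-0.2 -1.4  0. ] grip 0.0637 t 24.2
tool d [0.0004 0.0231 0.0005] turn to st: 0.11
```

View pics/s11.png

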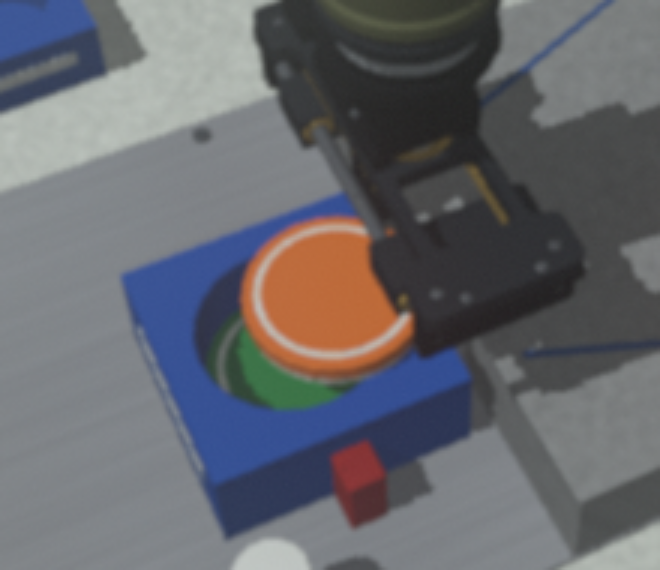

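View pics/t11.png

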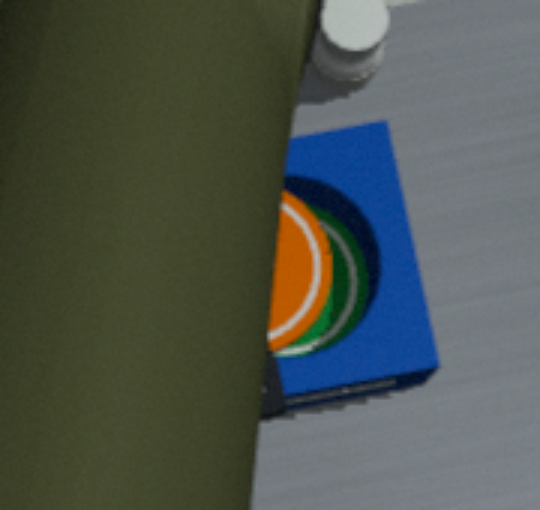

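```bash
python3 -m inch '{"dp":[[0,0.004,-0.0001],[0,0.004,-0.0001],[0,0.004,-0.0001],[0,0.003,-0.0001],[0,0,0]],"turn":[0,0,0,0,0]}'; python3 go.py 18 -79 0.066;python3 snap.py 12
```

```text
time_s: 24.92
tool_pos: [0.5837, -0.0594, 0.067]
tool_rot: [-179.1, 2.1, 9.5]
force: [-0.2, -0.3, -0.0]
grip_width: 0.0641
st [ 17.7 -70.5] z 0.067 rot [-179.07    2.13    9.54] F [-0.2 -0.3 -0. ] grip 0.0641 t 24.925
tool d [0.0003 0.0085 0.0009] turn to st: 0.14
```

View pics/s12.png

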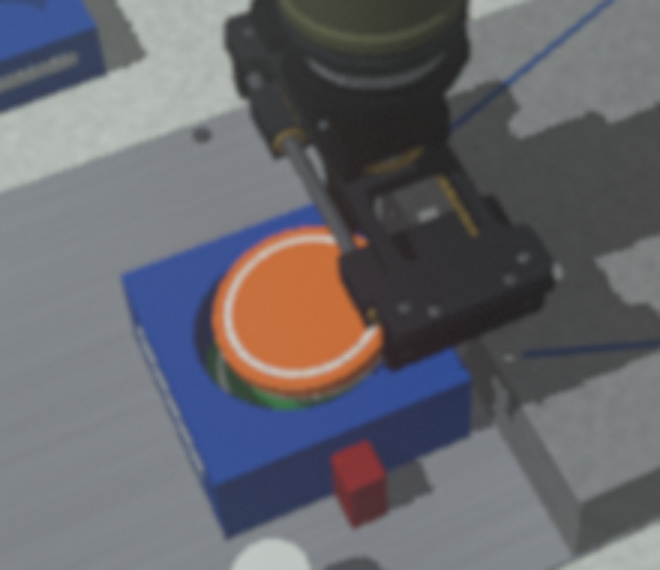

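```bash
python3 -m inch '{"dp":[[0,0.003,0],[0,0.002,0],[0,0.002,0],[0,0.001,0],[0,0,0]],"turn":[0,0,0,0,0]}'; python3 go.py 18 -79 0.066;python3 snap.py 13
```

```text
time_s: 25.65
tool_pos: [0.5849, -0.0668, 0.0668]
tool_rot: [-179.0, 2.1, 9.6]
force: [0.2, 0.2, 0.2]
grip_width: 0.064
st [ 17.7 -78.1] z 0.0668 rot [-179.04    2.14    9.56] F [0.2 0.2 0.2] grip 0.064 t 25.65
tool d [0.0003 0.001  0.0008] turn to st: 0.16
```

View pics/s13.png

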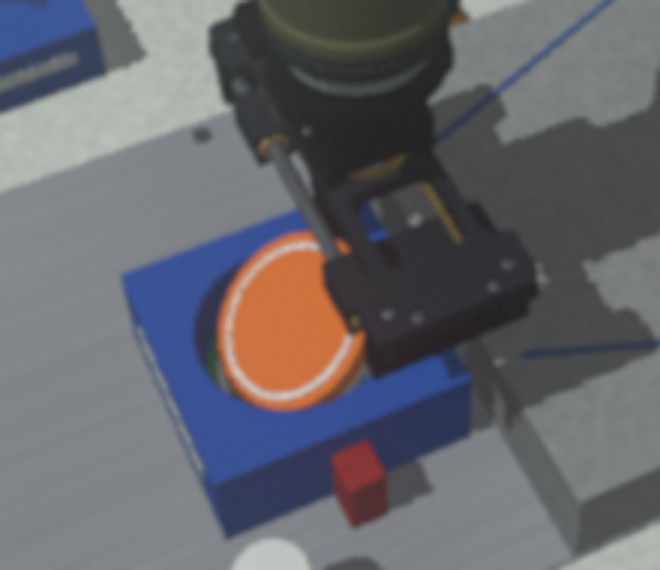

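View pics/t13.png

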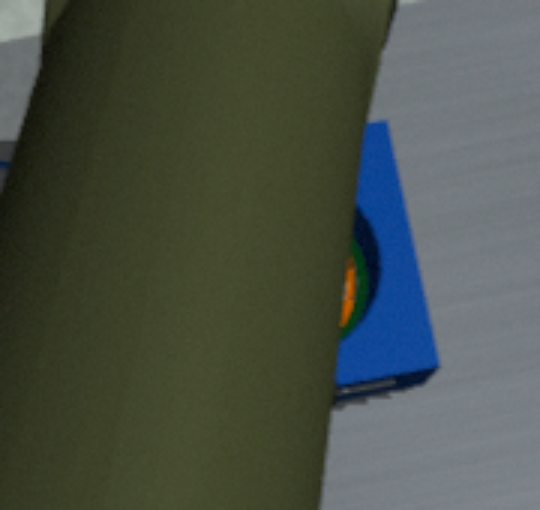

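The orange dish has tipped leading edge first into the well, with the magazine unmoved. A few more mm.

```bash
python3 -m inch '{"dp":[[0,0.003,0],[0,0.002,0],[0,0.002,0],[0,0,0],[0,0,0]],"turn":[0,0,0,0,0]}'; python3 go.py 18 -79 0.066;python3 snap.py 14
```

```text
time_s: 26.38
tool_pos: [0.5861, -0.0736, 0.0667]
tool_rot: [-179.0, 2.1, 9.6]
force: [-0.6, -0.1, 0.7]
grip_width: 0.0638
st [ 17.8 -85. ] z 0.0667 rot [-179.05    2.13    9.57] F [-0.6 -0.1  0.7] grip 0.0638 t 26.375
tool d [ 0.0003 -0.006   0.0008] turn to st: 0.17
```

View pics/s14.png

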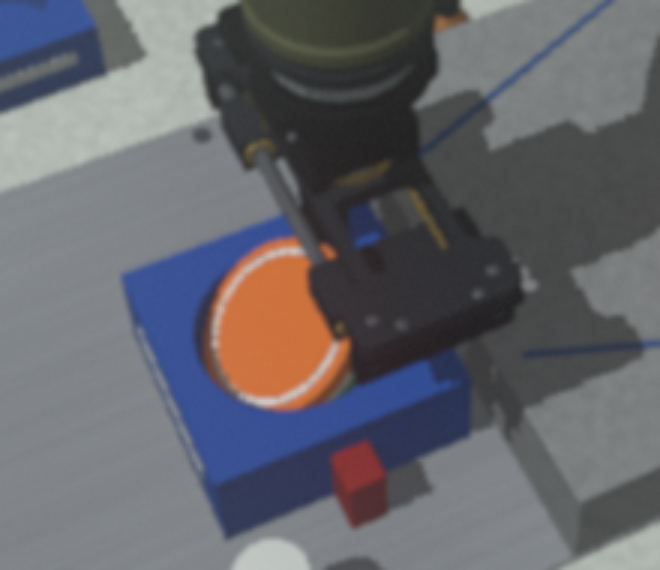

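```bash
python3 -m inch '{"dp":[[0,-0.003,-0.001],[0,-0.003,-0.001],[0,-0.015,-0.02],[0,-0.03,-0.02],[0,0,0]],"turn":[0,0,0,0,0]}'; python3 go.py 18 -79 0.066;python3 snap.py 15
```

```text
time_s: 27.1
tool_pos: [0.5811, -0.0194, 0.1127]
tool_rot: [-178.9, 1.8, 9.9]
force: [0.3, -0.3, -0.5]
grip_width: 0.0636
st [ 21.5 -30.7] z 0.1127 rot [-178.95    1.84    9.89] F [ 0.3 -0.3 -0.5] grip 0.0636 t 27.1
tool d [-0.0025  0.0492  0.0459] turn to st: 0.49
```

View pics/s15.png

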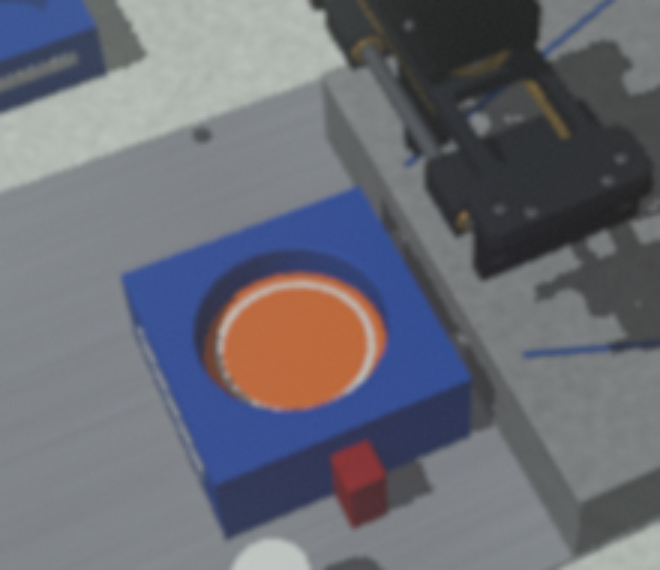

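The orange dish has dropped into the well and looks flat; the magazine looks unmoved. Now the red dish.

```bash
python3 meas.py pics/top15.png; python3 go.py 101 166 0.11; python3 -m inch '{"dp":[[0.016,-0.04,0],[0.016,-0.04,0],[0.016,-0.04,0],[0.016,-0.04,0],[0.015,-0.037,0],[0,0,0],[0,0,0]],"turn":[0,0,0,0,0,0,0]}'; python3 go.py 101 166 0.067
python3 - <<'E'
from h import *
cv2.imwrite("pics/top16.png",vision.read_camera("top"))
E
python3 meas.py pics/top16.png
```

```text
mag rect ((594.993896484375, -122.02542114257812), (130.1825408935547, 103.51224517822266), 9.040870666503906) [  18.69278736 -134.17168799] st yaw -0.2712079586673326
orange [  12.1 -116.4] 0.0343
green [-86.  247.2] 0.0081
st [ 19.6 -34.1] z 0.1106 rot [-179.06    2.05    9.66] F [ 1.  -0.5 -0.1] grip 0.064 t 27.2
tool d [ 0.0826 -0.1996  0.001 ] turn to st: 0.26
time_s: 28.08
tool_pos: [0.6244, 0.1818, 0.1093]
tool_rot: [-179.1, 2.2, 9.5]
force: [0.1, -0.8, -0.4]
grip_width: 0.0635
st [ 96.9 160.9] z 0.1093 rot [-179.15    2.2     9.49] F [ 0.1 -0.8 -0.4] grip 0.0635 t 28.075
tool d [ 0.0057 -0.0045  0.0422] turn to st: 0.09
mag rect ((592.9862060546875, -108.99836730957031), (130.00856018066406, 129.96148681640625), 9.108626365661621) [  18.81948681 -120.99144142] st yaw -0.20345225950961776
orange [  11.8 -116.7] 0.0339
green [-86.  247.2] 0.0081
```

View pics/top16.png

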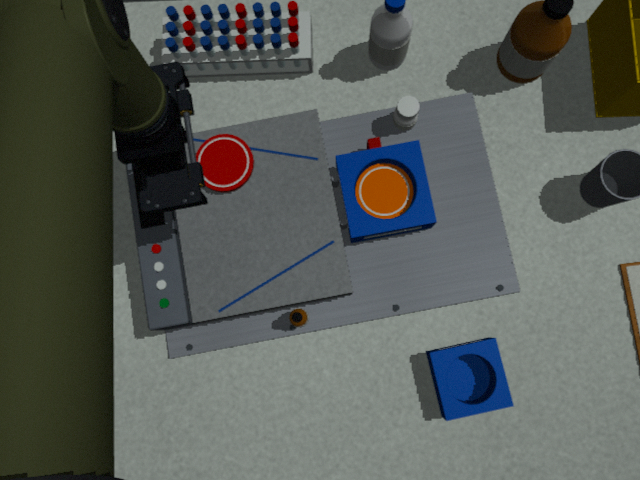

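The magazine is unchanged (centre 18.8, -121.0, yaw -0.2°) and orange lies in the well at (384,190). I'll lower the fingers behind red.

```bash
python3 -m inch '{"dp":[[0.005,-0.004,0.02],[0,0,0.02],[0,0,0.003],[0,0,0]],"turn":[0,0,0,0]}'; python3 go.py 101 155 0.067
```

```text
time_s: 28.62
tool_pos: [0.6267, 0.1885, 0.066]
tool_rot: [-179.1, 2.2, 9.6]
force: [0.2, -0.1, 0.6]
grip_width: 0.0641
st [100.2 167.1] z 0.066 rot [-179.07    2.21    9.56] F [ 0.2 -0.1  0.6] grip 0.0641 t 28.625
tool d [ 0.0007  0.0121 -0.0012] turn to st: 0.16
```

```bash
python3 -m inch '{"dp":[[0,0.006,-0.001],[0,0.006,0],[-0.006,0.0125,0],[-0.006,0.0125,0],[-0.006,0.0125,0],[-0.006,0.0125,0],[-0.006,0.0125,0],[-0.006,0.0125,0]],"turn":[0,0,0,0,0,0,0,0]}'; python3 go.py 17.8 -20 0.067;python3 - <<'E'
from h import *
cv2.imwrite("pics/s17.png",vision.read_camera("scene"))
E
```

```text
time_s: 29.62
tool_pos: [0.6058, 0.0962, 0.0677]
tool_rot: [-179.0, 2.1, 9.6]
force: [0.9, 0.7, 0.4]
grip_width: 0.0639
st [64.6 79.4] z 0.0677 rot [-179.04    2.13    9.57] F [0.9 0.7 0.4] grip 0.0639 t 29.625
tool d [-0.0472  0.0992  0.0008] turn to st: 0.17
```

View pics/s17.png

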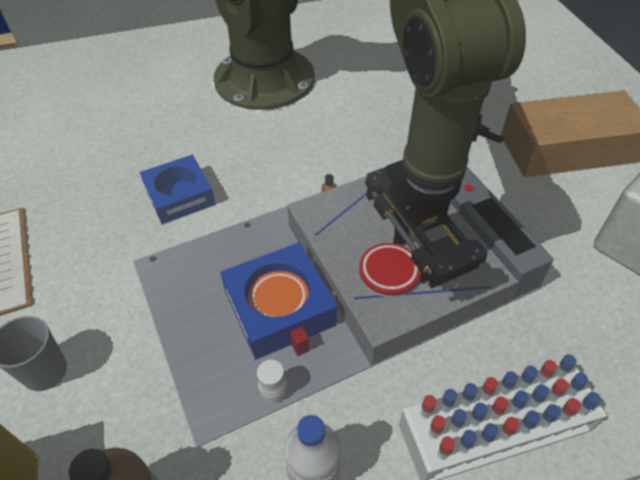

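```bash
python3 -m inch '{"dp":[[-0.0065,0.013,0],[-0.0065,0.013,0],[-0.0065,0.013,0],[-0.0065,0.013,0],[-0.0065,0.013,0],[-0.0065,0.013,0],[-0.006,0.012,0],[0,0,0]],"turn":[0,0,0,0,0,0,0,0]}'; python3 go.py 17.8 -20 0.067;python3 snap.py 18; python3 meas.py pics/top18.png
```

```text
time_s: 30.68
tool_pos: [0.5763, -0.0009, 0.0679]
tool_rot: [-179.1, 2.1, 9.4]
force: [0.9, 0.1, -0.1]
grip_width: 0.0642
st [ 19.8 -11.7] z 0.0679 rot [-179.08    2.14    9.44] F [ 0.9  0.1 -0.1] grip 0.0642 t 30.675
tool d [-0.002   0.0084  0.0009] turn to st: 0.04
mag rect ((592.8907470703125, -108.89299011230469), (130.48776245117188, 129.95828247070312), 8.960803985595703) [  18.7423371  -120.87200652] st yaw -0.35127463957553573
orange [  11.8 -116.7] 0.0339
green [-86.  247.2] 0.0081
```

View pics/s18.png

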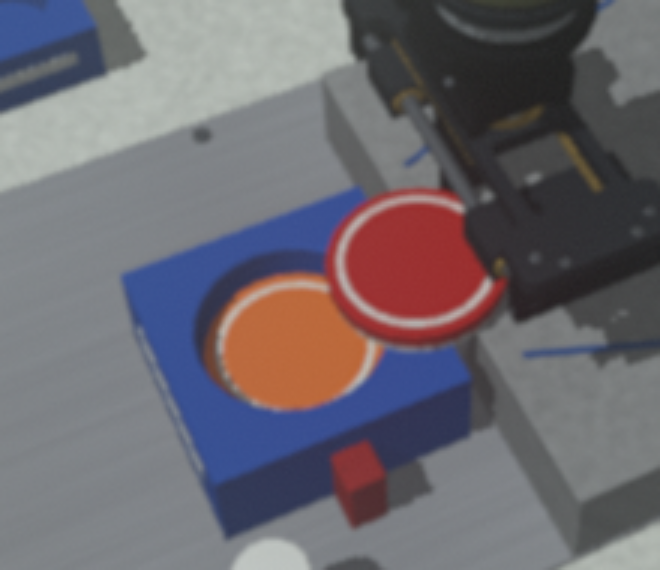

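View pics/t18.png

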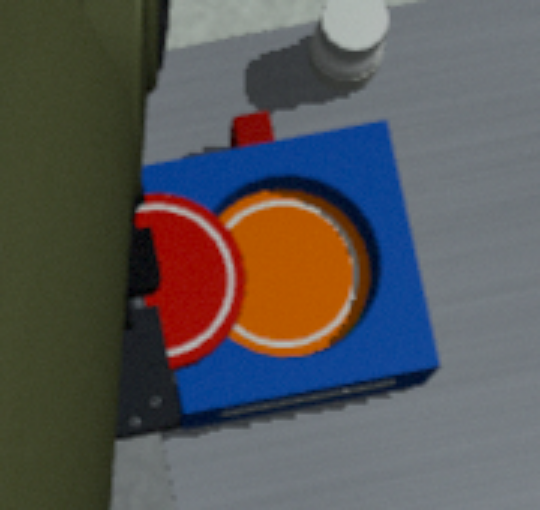

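Run:
```python
import cv2
im=cv2.imread("pics/top16.png");cv2.imwrite("pics/t16z.png",cv2.resize(im[130:250,325:445],None,fx=5,fy=5,interpolation=cv2.INTER_CUBIC))
```

```text
(no output)
```

View pics/t16z.png

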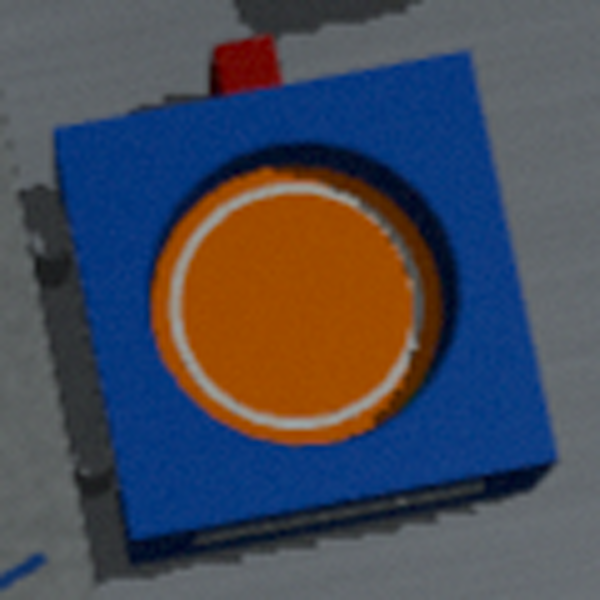

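Orange lies flat in the well: its ring is concentric with its rim, (296,305) in the crop. I'll continue with red.

```bash
python3 -m inch '{"dp":[[-0.001,0.008,0],[-0.001,0.008,0],[0,0.008,-0.0001],[0,0.008,-0.0001],[0,0.008,-0.0001],[0,0.006,-0.0001],[0,0.004,0],[0,0,0]],"turn":[0,0,0,0,0,0,0,0]}'; python3 go.py 17.8 -79 0.067;python3 snap.py 19
```

```text
time_s: 31.78
tool_pos: [0.583, -0.0492, 0.0675]
tool_rot: [-179.1, 2.1, 9.5]
force: [-0.7, -0.0, -0.4]
grip_width: 0.0639
st [ 18.7 -60.4] z 0.0675 rot [-179.06    2.13    9.55] F [-0.7 -0.  -0.4] grip 0.0639 t 31.775
tool d [-0.0009  0.0186  0.0003] turn to st: 0.15
```

View pics/s19.png

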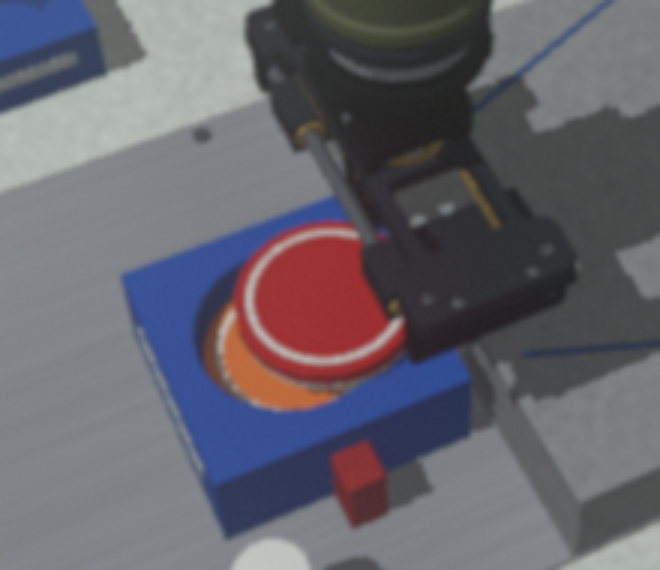

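```bash
python3 -m inch '{"dp":[[-0.0005,0.004,0],[0,0.004,0],[0,0.004,0],[0,0.003,0],[0,0.002,0],[0,0.002,0],[0,0,0]],"turn":[0,0,0,0,0,0,0]}'; python3 go.py 17.8 -79 0.067;python3 snap.py 20
```

```text
time_s: 32.75
tool_pos: [0.5856, -0.0679, 0.0672]
tool_rot: [-179.1, 2.1, 9.6]
force: [-0.4, -0.2, -0.4]
grip_width: 0.064
st [ 18.2 -79.2] z 0.0672 rot [-179.05    2.14    9.56] F [-0.4 -0.2 -0.4] grip 0.064 t 32.75
tool d [-0.0004 -0.0002  0.0002] turn to st: 0.16
```

View pics/s20.png

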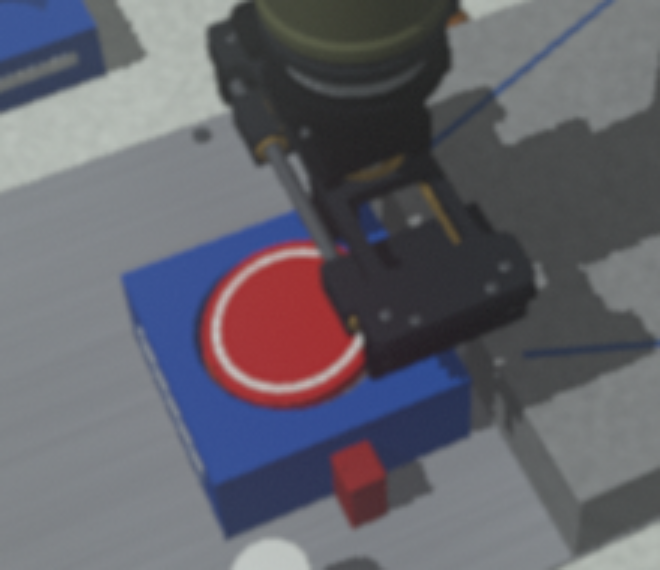

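```bash
python3 -m inch '{"dp":[[0,0.002,0],[0,0.002,0],[0,0.001,0],[0,0,0]],"turn":[0,0,0,0]}'; python3 go.py 17.8 -79 0.067;python3 snap.py 21
```

```text
time_s: 33.35
tool_pos: [0.5864, -0.0727, 0.0671]
tool_rot: [-179.0, 2.1, 9.6]
force: [0.3, 0.4, -0.4]
grip_width: 0.064
st [ 18.2 -84.2] z 0.0671 rot [-179.05    2.13    9.56] F [ 0.3  0.4 -0.4] grip 0.064 t 33.35
tool d [-0.0004 -0.0052  0.0002] turn to st: 0.16
```

View pics/s21.png

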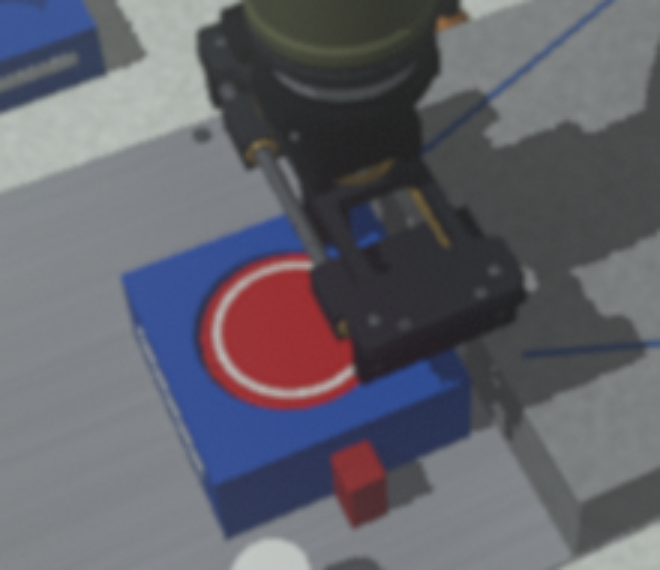

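View pics/t21.png

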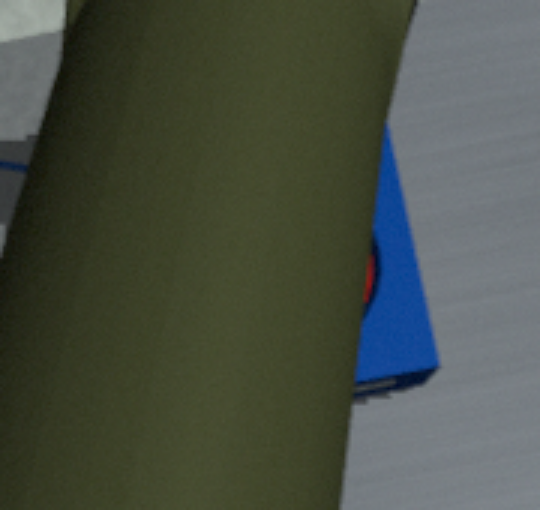

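Red appears to have dropped flush. Backing off for a clear look.

```bash
python3 -m inch '{"dp":[[0,-0.004,-0.001],[0,-0.01,-0.02],[0,-0.05,-0.02],[0,-0.06,-0.02],[0,-0.06,-0.01],[0,-0.05,0],[0,0,0],[0,0,0]],"turn":[0,0,0,0,0,0,0,0]}'; python3 go.py 17.8 -79 0.067;python3 snap.py 22
python3 - <<'E'
import cv2
im=cv2.imread("pics/top22.png");cv2.imwrite("pics/t22z.png",cv2.resize(im[130:250,325:445],None,fx=5,fy=5,interpolation=cv2.INTER_CUBIC))
E
python3 meas.py pics/top22.png
```

```text
time_s: 34.45
tool_pos: [0.5508, 0.1568, 0.1428]
tool_rot: [-179.1, 2.1, 9.6]
force: [-0.7, 0.1, -0.1]
grip_width: 0.0638
st [ 20.2 148.1] z 0.1428 rot [-179.07    2.06    9.62] F [-0.7  0.1 -0.1] grip 0.0638 t 34.45
tool d [-0.0009  0.2283  0.0722] turn to st: 0.22
mag rect ((593.0001831054688, -108.99360656738281), (129.99588012695312, 130.0404510498047), 9.084115028381348) [  18.83405001 -120.98900506] st yaw -0.2279635967898912
orange [-229.5 -423.1] 0.0298
green [-86.  247.2] 0.0081
```

View pics/s22.png

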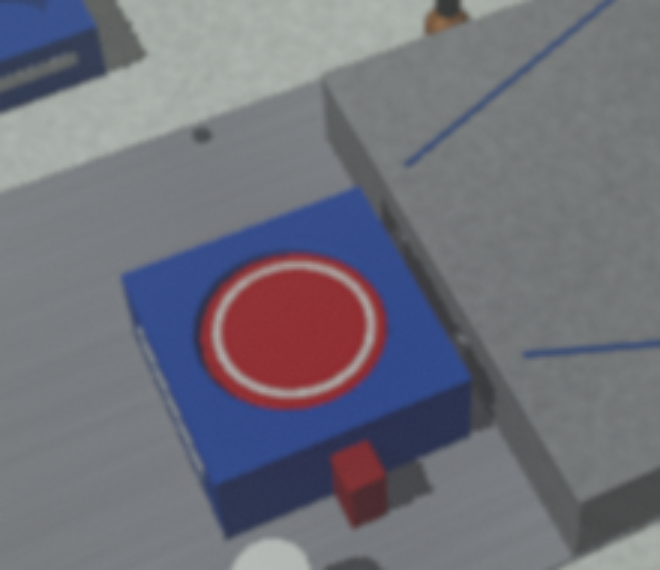

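View pics/t22z.png

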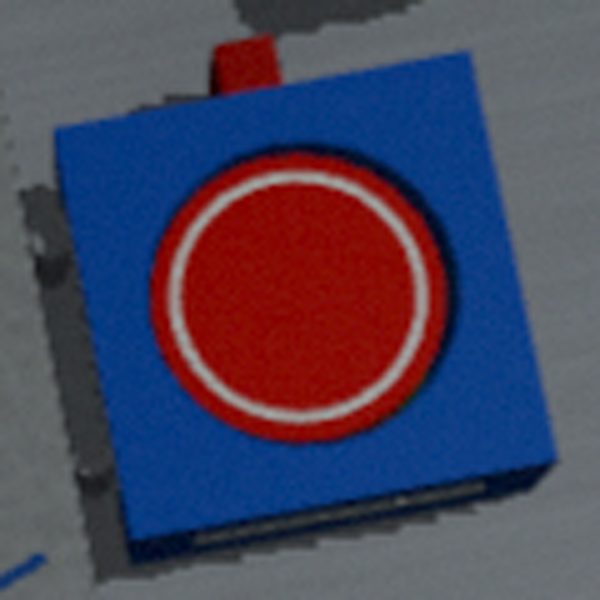

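All three dishes are in and the magazine reads unchanged. As a last seat check I'll press gently from outside, on the -y face and then the -x face, and see whether it moves.

```bash
python3 go.py 18 -207 0.13; python3 -m inch '{"dp":[[0,0.045,0],[0,0.045,-0.001],[0,0.045,-0.001],[0,0.045,-0.001],[0,0.045,-0.001],[0,0.045,-0.001],[0,0.045,-0.001],[0,0.035,0]],"turn":[0,0,0,0,0,0,0,0]}' 1; python3 -m inch '{"dp":[[0,0,0],[0,0,0]],"turn":[0,0]}'; python3 go.py 18 -207 0.035
```

```text
st [ 20.2 146.5] z 0.1423 rot [-179.08    2.09    9.45] F [-0.3 -0.5 -0.7] grip 0.0637 t 34.55
tool d [-0.0026  0.3537  0.0068] turn to st: 0.05
time_s: 35.55
tool_pos: [0.6081, -0.1928, 0.1423]
tool_rot: [-179.1, 2.1, 9.3]
force: [0.6, -0.7, -0.1]
grip_width: 0.0011
time_s: 35.8
tool_pos: [0.6084, -0.1887, 0.1418]
tool_rot: [-179.0, 2.1, 9.5]
force: [-0.4, 0.2, 0.0]
grip_width: 0.0002
st [  21.2 -202.1] z 0.1418 rot [-179.      2.15    9.5 ] F [-0.4  0.2  0. ] grip 0.0002 t 35.8
tool d [0.0008 0.0067 0.1067] turn to st: 0.10
```

```bash
python3 -m inch '{"dp":[[-0.002,0.01,0.03],[0,0,0.03],[0,0,0.03],[0,0,0.015],[0,0,0]],"turn":[0,0,0,0,0]}'; python3 go.py 18 -195 0.035;  python3 -m inch '{"dp":[[0,-0.006,0],[0,-0.003,0],[0,-0.002,0],[0,-0.002,0],[0,0,0]],"turn":[0,0,0,0,0]}'; python3 go.py 18 -195 0.035
```

```text
time_s: 36.42
tool_pos: [0.6038, -0.1963, 0.0361]
tool_rot: [-179.0, 2.2, 9.6]
force: [1.1, 0.9, 1.1]
grip_width: 0.0002
st [  15.4 -208.9] z 0.0361 rot [-178.98    2.23    9.65] F [1.1 0.9 1.1] grip 0.0002 t 36.425
tool d [ 0.0027 -0.0139  0.0013] turn to st: 0.25
time_s: 37.05
tool_pos: [0.6023, -0.1848, 0.0373]
tool_rot: [-179.1, 2.1, 9.6]
force: [-0.8, -0.5, -0.2]
grip_width: 0.0006
st [  15.7 -197.3] z 0.0373 rot [-179.06    2.12    9.57] F [-0.8 -0.5 -0.2] grip 0.0006 t 37.05
tool d [ 0.0023 -0.0022  0.0023] turn to st: 0.17
```

```bash
for r in 1; do python3 -m inch '{"dp":[[0,-0.001,0],[0,-0.001,0],[0,0,0]],"turn":[0,0,0]}';python3 -m inch '{"dp":[[0,-0.001,0],[0,-0.001,0],[0,0,0]],"turn":[0,0,0]}';python3 -m inch '{"dp":[[0,-0.001,0],[0,-0.001,0],[0,0,0]],"turn":[0,0,0]}';done
```

```text
time_s: 37.42
tool_pos: [0.6021, -0.1844, 0.0373]
tool_rot: [-179.2, 2.1, 9.5]
force: [2.3, -5.2, -1.0]
grip_width: 0.0003
time_s: 37.8
tool_pos: [0.6021, -0.1843, 0.0375]
tool_rot: [-179.3, 2.0, 9.5]
force: [2.8, -7.6, -2.8]
grip_width: 0.0005
time_s: 38.17
tool_pos: [0.6022, -0.1841, 0.0378]
tool_rot: [-179.5, 2.0, 9.4]
force: [3.8, -10.5, -3.2]
grip_width: 0.0003
```

```bash
python3 -m inch '{"dp":[[0,0.01,0],[0,0.01,-0.02],[-0.02,0,-0.05],[-0.035,-0.03,-0.01],[-0.035,-0.04,0],[0,-0.026,0],[0,0,0]],"turn":[0,0,0,0,0,0,0]}'; python3 go.py -74 -120 0.036
```

```text
time_s: 39.05
tool_pos: [0.5026, -0.1161, 0.1218]
tool_rot: [-178.9, 2.1, 9.9]
force: [-0.9, 0.5, 1.2]
grip_width: 0.0006
st [ -71.5 -113.3] z 0.1218 rot [-178.86    2.14    9.85] F [-0.9  0.5  1.2] grip 0.0006 t 39.05
tool d [0.0007 0.0084 0.0857] turn to st: 0.45
```

```bash
python3 -m inch '{"dp":[[-0.003,0.007,0.02],[0,0,0.03],[0,0,0.02],[0,0,0.014],[0,0,0]],"turn":[0,0,0,0,0]}'; python3 go.py -62 -120 0.036
```

```text
time_s: 39.67
tool_pos: [0.4973, -0.1265, 0.0369]
tool_rot: [-179.0, 2.3, 9.5]
force: [0.0, -0.7, -0.3]
grip_width: 0.0003
st [ -78.5 -122.8] z 0.0369 rot [-179.02    2.27    9.55] F [ 0.  -0.7 -0.3] grip 0.0003 t 39.675
tool d [ 0.0165 -0.0027  0.0003] turn to st: 0.15
```

```bash
python3 -m inch '{"dp":[[0.006,-0.002,0],[0.006,0,-0.0005],[0.002,0,0],[0,0,0]],"turn":[0,0,0,0]}';python3 -m inch '{"dp":[[0.001,0,0],[0.001,0,0],[0,0,0]],"turn":[0,0,0]}';python3 -m inch '{"dp":[[0.001,0,0],[0.001,0,0],[0,0,0]],"turn":[0,0,0]}';python3 -m inch '{"dp":[[0.001,0,0],[0.001,0,0],[0,0,0]],"turn":[0,0,0]}'
```

```text
time_s: 40.17
tool_pos: [0.5118, -0.1219, 0.0381]
tool_rot: [-179.1, 2.1, 9.6]
force: [-0.3, -1.0, -0.7]
grip_width: 0.0003
time_s: 40.55
tool_pos: [0.5134, -0.1216, 0.0378]
tool_rot: [-179.0, 2.1, 9.6]
force: [0.2, -0.1, -0.2]
grip_width: 0.0004
time_s: 40.92
tool_pos: [0.5155, -0.1212, 0.0377]
tool_rot: [-179.0, 2.1, 9.6]
force: [-1.0, -0.4, -0.1]
grip_width: 0.0005
time_s: 41.3
tool_pos: [0.5173, -0.1209, 0.0375]
tool_rot: [-179.0, 2.1, 9.6]
force: [0.1, -0.8, 0.8]
grip_width: 0.0005
```

```bash
python3 go.py -55 -121 0.036; python3 -m inch '{"dp":[[0.001,0,0],[0.001,0,0],[0.001,0,0],[0,0,0]],"turn":[0,0,0,0]}';python3 -m inch '{"dp":[[0.001,0,0],[0.001,0,0],[0,0,0]],"turn":[0,0,0]}';python3 -m inch '{"dp":[[0.001,0,0],[0.001,0,0],[0,0,0]],"turn":[0,0,0]}'; python3 go.py -55 -121 0.036
```

```text
st [ -57.8 -120.5] z 0.0375 rot [-179.05    2.15    9.57] F [ 0.1 -0.8  0.8] grip 0.0005 t 41.3
tool d [0.0028 0.0005 0.0014] turn to st: 0.17
time_s: 41.8
tool_pos: [0.5176, -0.1209, 0.0374]
tool_rot: [-179.0, 2.4, 9.5]
force: [-8.6, -0.2, 6.9]
grip_width: 0.0006
time_s: 42.18
tool_pos: [0.5176, -0.1208, 0.0373]
tool_rot: [-178.9, 2.7, 9.5]
force: [-14.1, -0.4, 12.3]
grip_width: 0.0003
time_s: 42.55
tool_pos: [0.5177, -0.1208, 0.0373]
tool_rot: [-178.8, 2.9, 9.5]
force: [-18.5, -0.8, 17.7]
grip_width: 0.0001
st [ -57.4 -120.5] z 0.0373 rot [-178.84    2.89    9.49] F [-18.5  -0.8  17.7] grip 0.0001 t 42.55
tool d [0.0025 0.0006 0.0012] turn to st: 0.09
```

Solid stall on both faces (0.1 mm of movement while the force rose to 18 N), so the magazine is home. I'll back off clear, take a last look, then hand in.

```bash
python3 -m inch '{"dp":[[-0.015,0,0],[-0.015,0,0],[0,0,-0.04],[0,0,-0.05],[-0.04,0,-0.02],[-0.03,0,0],[0,0,0],[0,0,0]],"turn":[0,0,0,0,0,0,0,0]}'
python3 - <<'E'
from h import *
cv2.imwrite("pics/s23.png",vision.read_camera("scene"));im=vision.read_camera("top");cv2.imwrite("pics/top23.png",im)
cv2.imwrite("pics/t23z.png",cv2.resize(im[90:260,290:445],None,fx=3.5,fy=3.5,interpolation=cv2.INTER_CUBIC))
E
python3 meas.py pics/top23.png
```

```text
time_s: 43.55
tool_pos: [0.4306, -0.1372, 0.1511]
tool_rot: [-179.0, 2.0, 9.6]
force: [-0.0, 0.6, 0.6]
grip_width: 0.0001
mag rect ((593.0009155273438, -108.68685150146484), (130.47613525390625, 130.55323791503906), 9.156633377075195) [  18.88440939 -120.68641105] st yaw -0.15544524809604354
orange [-207.3 -432.6] 0.0475
green [-86.  247.2] 0.0081
```

View pics/s23.png

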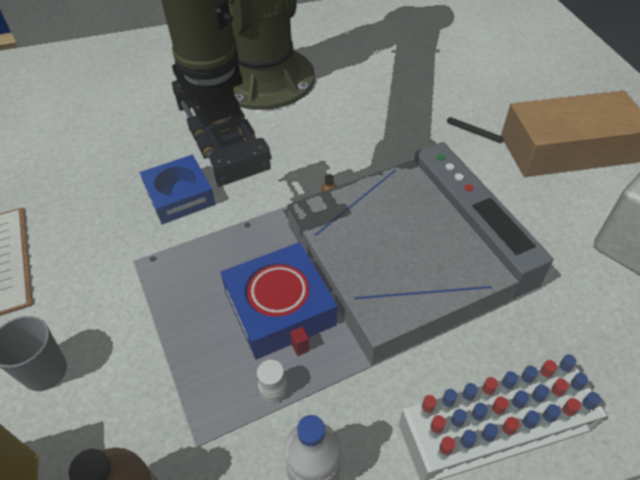

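View pics/t23z.png

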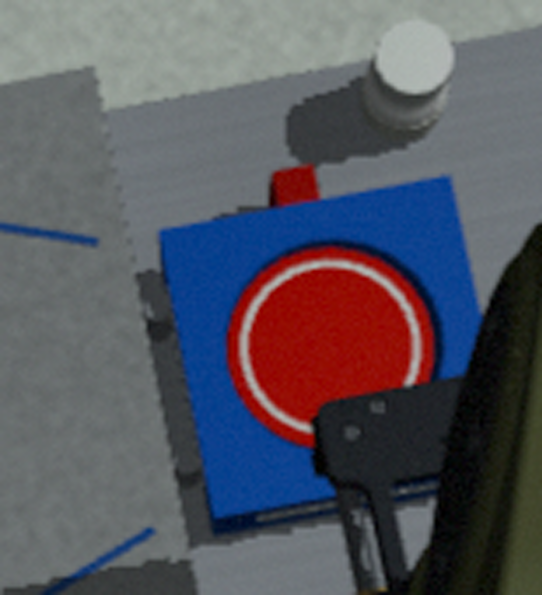

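The red dish lies flat in the well (scene (277,290)), the magazine sits against the stop and dowels, jar (270,378) and dropper (328,183) stand where they were, and the robot touches nothing.

```bash
python3 -c "
from cell import env
print(env.sign_off())"
```

```text
the job is handed in; nothing more can be done
None
```

The magazine is home against both dowels and the stop. The orange dish and then the red one are in its well on top of green. I handed the job in at about 44 s.

**How it went**
- **Magazine:** I dragged it by its wall. It twisted about 6° in the grip on meeting the stop, so I re-seated it by pushing from inside the well with closed fingers.
- **Dishes:** I swept each one across the deck with the two open fingers behind it until it dropped into the well.
- **Arm:** One turn ran into the last joint's end of range. I went round the other way, which left the tool tilted about 2° for the rest of the job, with no effect on the result that I could see.

**Last checks**
- **Magazine seat:** Pressing from outside with 10 N toward the dowels and 18 N toward the stop moved it only a few tenths of a millimetre at most.
- **Magazine pose:** The camera put its centre at (18.9, -120.7) mm, turned -0.16°, against the nominal (20, -120) mm. That 1 mm difference is within the calibration.
- **Dishes:** Orange looked flat in the well before red covered it. Red looked flat and just below the rim, with its white ring concentric with its edge.
- **Bystanders:** The jar and the bottle look to be where they stood.
- **Disagreement:** The well centre worked out from one inside push was about 7 mm off the camera value. The later outside push suggests the fingers are thinner at the tip than I had assumed.

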